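Check the analyser is dead, then pull and present its filter plate

TASK

Check with the red tester pen that the blood analyser is dead: lift the pen out of its stand, rest its tip for a moment on the green-ringed brass contact, then likewise on the yellow-ringed one, and put the pen back in its stand. Then swing the analyser's blue cover flap fully open and leave it open, draw the filter plate straight up out of its bay by the orange tab, and, leaving everything else on the table where it stands, finish still holding it: upright and motionless over the middle of the white inspection light pad, its lower edge about 8 cm above the pad.

Things in the scene. Friction and masses are not known exactly. Their poses are not given: they have to be found in the camera images.
- analyser: White bench-top blood analyser, fixed, 240 x 240 mm. Origin on the table under the middle of the filter slot; x points to its back (hinge side), y to its left seen from the robot, z up. Its low front deck (x -140 to -55 mm, top 60 mm high) carries the two contacts; its rear housing (x -55 to 100 mm) is 120 mm high and holds the bay.
- slot (a point): Middle of the filter slot's mouth, in the floor of the bay under the flap, 75 mm above the table. The bay: analyser x -40 to 60 mm, y -65 to 65 mm, 45 mm deep from the housing's top. The slot: 65 mm along x, 13 mm along y, 63 mm deep.
- contact_green: Brass test contact in a green ring on the front deck, 20 mm diameter, flat top. Origin at the centre of its top (70 mm above the table). Sprung: sinks 4 mm straight down, at 0.8 N per mm, then a hard stop.
- contact_yellow: The same brass contact in a yellow ring, 150 mm from the green one along the deck. Origin at the centre of its top; same spring and travel.
- pen: Red and yellow tester pen, upright, tip down, 150 mm long, about 60 g. Origin at the tip, z up along the pen. Brass point and 14 mm round yellow shaft up to 70 mm, black collar (36 mm diameter) from 70 to 76 mm that rests on the stand's top, then a red square handle 18 x 18 mm (faces along pen x and y) from 76 to 150 mm.
- pen_tip (a point): Point of the tester pen (same point as pen), 5 mm wide.
- pen_stand: Fixed grey block, 80 x 80 mm, 85 mm high, with a 23 mm square hole 80 mm deep in the middle of its top. Origin under its centre. The pen hangs in it by its collar, tip 15 mm above the table.
- flap (a joint): Angle of the blue cover flap, rad: 0 closed, growing as it opens, stop at 1.9. It may start a little ajar. The hinge is stiff (about 0.2 N m) and the flap stays where it is left.
- flap_hinge (a point): Middle of the flap's hinge line, at the bay's back (analyser x 70 mm, height 120.5 mm). The hinge line runs along the analyser's y axis. The flap is 125 mm long, 134 mm wide and 5 mm thick; it lifts at its front (robot) edge and swings up and back.
- flap_handle (a point): Middle of the steel bar handle on the flap: a round bar of 10 mm diameter along the analyser's y axis, 56 mm clear between its posts, its centre 38 mm above the flap's top face, 100 mm from the hinge line along the flap (43 mm off its plane through the hinge).
- filter_plate: Filter plate upright in the slot, hidden below the flap: black frame, pale blue pane, 60 (x) x 8 (y) x 65 mm high, about 100 g. On top an orange grip tab, 28 (x) x 10 mm (y), 65 to 97 mm above the lower edge. Origin: centre of the lower edge, z up. It starts with the analyser's axes, lower edge 12 mm above the table, loose with 2.5 mm play each way.
- light_pad: White inspection light pad in a grey frame, fixed, 120 x 120 mm, 10 mm thick. Origin under its centre, on the table.
- jar: Bystander: specimen jar with red lid, 64 mm diameter, 70 mm high. Origin at its base.
- dropper: Bystander: small amber bottle with black cap, 36 mm diameter, 75 mm high. Origin at its base.
- sanitiser: Bystander: white pump bottle, 85 x 85 mm, 217 mm high. Origin at its base.
- tube_rack: Bystander: white rack of purple- and orange-capped tubes, 110 x 160 mm, 88 mm high. Origin at its base.
- blue_tray: Bystander: open blue tray, 130 x 240 mm, 45 mm high. Origin at its base.
- carton: Bystander: white and blue carton, 80 x 120 mm, 75 mm high. Origin at its base.
Mind the look-alikes: they are no part of the job. There is more than one size of the light_pad; the job needs the smaller. Several things look just like the pen_stand: the one meant starts farthest from the robot's base.

How it is judged:
By the outcome, as a careful person would: the job done as asked, in the order asked, and still so for the second after the job is handed in, while the arm keeps its last pose, push and grip.
It also fails if it takes over 72 s, if anything falls off the work surface, if the arm or the gripper's body presses on something with over 40 N, if the wrist force passes 120 N, or if a joint passes its speed limit or range.

ROBOT

A 6-joint arm with a two-finger parallel gripper is mounted at the origin on the work surface. World frame = base frame: x ahead of the robot, y to its left, z up, the work surface at z = 0. Lengths are in m, angles in rad, forces in N, time in s.
With the tool pointing down it reaches from about 0.4 to 0.825 m from the base axis. Payload 7 kg.
Tool frame: the origin (TCP) lies between the finger pads; the fingertips stand 22 mm ahead of it and the grasp point (between the pads) lies 3 mm ahead of it; z points along the fingers, y is the direction in which the jaws open and shut (so a half turn about z gives the same grasp; the last joint's range is limited). The gripper opens to 88 mm and grips with 3 to 60 N. Pads are 19 mm wide; open, the fingers measure 130 mm over their backs; the gripper's body (78 mm by 193 mm) begins 47 mm behind the grasp point.
Start: joints at [-0.92, 0.359, 0.012, 0, -1.224, -0.288], TCP at [0.24, -0.631, 0.249] pointing down, gripper open.
Joint ranges: [-3.07, 3.07], [-1.43, 2.12], [-1.02, 1.25], [-3.03, 1.67], [-3.05, -0], [-3.03, 3.03]. Speed limits (rad/s): [2.39, 2.39, 3.01, 3.14, 3.14, 3.14].

INTERFACE

Orientations are given as [roll, pitch, yaw] about the fixed x, y, z axes, in that order (R = Rz(yaw) Ry(pitch) Rx(roll)).
In Python, from station import * gives the robot as it stands. The module is installed in compiled form; this text tells all that it offers.
- The arm moves only by the tool move_arm, never from a script. Its argument "rows" is a list of rows, each an object with "delta_rot": the turn, a rotation vector about the world's x, y, z in degrees, a list of three; "delta_pos": the shift along the world's x, y, z in cm, a list of three; "hand": the finger opening in cm, from 0 to 8.76. A call has exactly 10 rows; each row shifts and turns the commanded pose from where the row before left it; what a row does not reach is not made up. A row lasts 1/10 s, in which the tool goes at most 50 mm and 8.59 degrees, less where a joint would pass 70% of its speed; a pose out of reach is approached as far as the arm can. A call is refused whole if a number of a shift passes 5 or a number of a turn 8.59, either way. A call with a gripper value outside its range is refused whole. The fingers move at their own pace and stop on an object; "force" is the grip in N (left out, the last holds). Time passes only in rows, so rows that do not move let the fingers close, or fill a call up. It gives the time, the measured TCP pose, the force and the opening at its end, in the units of the state.
- get_state(): the state, without advancing time (a new reading comes with each control period).
- grab_frame(name): name is "side" or "top"; returns the picture (420x560x3 uint8, blue, green, red); there is no depth.
- camera_info(name): a dict with "camera_matrix" (3x3 intrinsics, pixels), "world_from_camera" (4x4, takes a point from camera to world coordinates). Camera axes: x right, y down, z forward; pixel columns grow to the right and rows downward; lengths in m; the calibration is good to about 2 mm. A picture is of the moment at which its call begins. camera_info takes no time and is no camera call.
- job_done(): hands the job in, once; it reports no verdict.
The state is a dict: "t": time; "q": joint angles; "qd": joint speeds; "joint_efforts": joint torques, N m; "eef_pos": TCP position; "ee_rot": TCP orientation; "force": force on the tool from outside, world axes, zero at the start; "moment": the same for the moment, N m; "width": finger opening in m.
Only numpy, scipy, OpenCV 4.12 (cv2) and the standard library are available. Lean on these libraries where they do the work, as an engineer would, in place of code of your own. Each camera call takes 0.05 s, during which the arm holds its last target.

## Working session

There is one attempt and no reset: what is moved stays moved. The work goes in short steps, Python scripts to look and compute and a tool call to move; the robot and the scene stay as the last step left them, time stands still between calls to the robot, and variables do not carry over. Pictures are saved under pics/ and viewed, and the job is handed in when it is done.

Besides the shell and the picture viewer there is one more tool, called after ">>>" as name(argument=value, ...), one argument or row to a line, values as JSON. move_arm: Moves the arm, as the interface text tells. Its arguments: {"type":"object","properties":{"rows":{"type":"array"},"force":{"type":"number"}},"required":["rows"]}

```bash
mkdir -p pics; python3 - <<'E'
from station import *
import cv2,numpy as np
for n in("side","top"):
    f=grab_frame(n);cv2.imwrite(f"pics/{n}0.png",f)
    c=camera_info(n);print(n,np.round(c["camera_matrix"],1).tolist(),np.round(c["world_from_camera"],4).tolist())
print(get_state())
E
```

```text
side [[426.8, 0.0, 274.9], [0.0, 426.8, 211.1], [0.0, 0.0, 1.0]] [[-0.9648, -0.1481, 0.2175, 0.2218], [-0.263, 0.5212, -0.8119, 1.07], [0.0069, -0.8405, -0.5418, 0.7875], [0.0, 0.0, 0.0, 1.0]]
top [[457.9, 0.0, 285.3], [0.0, 457.9, 212.2], [0.0, 0.0, 1.0]] [[0.0241, -0.9858, 0.1664, 0.2986], [-0.9997, -0.0255, -0.0064, 0.0464], [0.0106, -0.1662, -0.986, 1.1747], [0.0, 0.0, 0.0, 1.0]]
{'t': 0.1, 'q': array([-9.19868909e-01,  3.59293651e-01,  1.11440362e-02, -3.16138743e-04,
       -1.22413254e+00, -2.88118495e-01]), 'qd': array([ 0.00105245, -0.00292166,  0.00085602,  0.00043314,  0.00173051,
       -0.00048238]), 'joint_efforts': array([-4.51554341e-03, -5.84161878e+01,  2.93746662e+01,  7.01562256e+00,
        1.00647920e-02, -5.99026475e-05]), 'eef_pos': array([ 0.2393952 , -0.63066992,  0.24772617]), 'ee_rot': array([ 3.14008362e+00, -1.37276578e-04, -2.77889126e+00]), 'force': array([ 0.47507765,  0.23238281, -0.15047473]), 'moment': array([-0.00823183,  0.02894654,  0.05658306]), 'width': 0.08777520599737954}
```

View pics/side0.png

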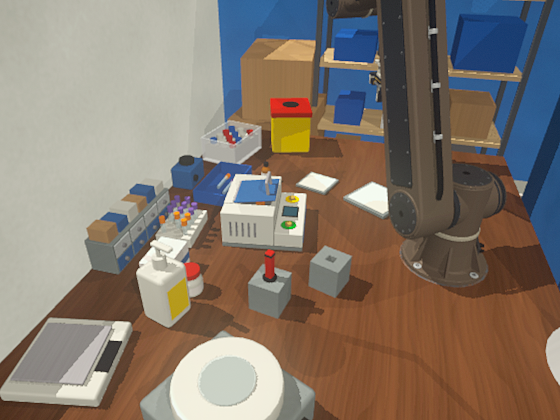

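View pics/top0.png

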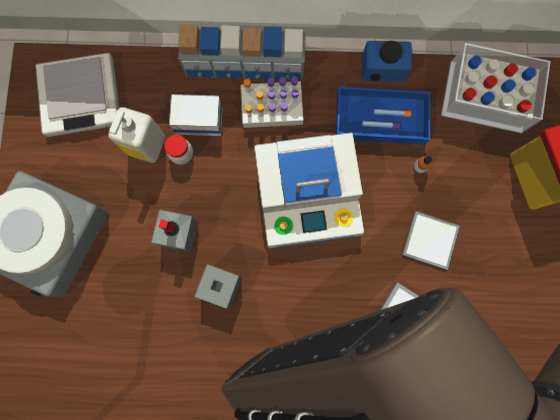

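The top view shows the analyser with the green contact at (283,226) and yellow at (344,217), the flap handle at (313,185), and the pen in a grey block at (175,230). An empty look-alike block is at (217,287). There is one light pad at (431,241), and a second at about (400,300) partly under the arm. In the side view the pads are at (318,183) and (370,199). Next I measure these.

```bash
cat > h.py <<'E'
from station import *
import cv2,numpy as np
def P(n):
    c=camera_info(n);return np.array(c["camera_matrix"]),np.array(c["world_from_camera"])
def ray(n,uv):
    K,T=P(n);d=T[:3,:3]@np.linalg.inv(K)@np.array([uv[0],uv[1],1.]);return T[:3,3],d/np.linalg.norm(d)
def plane(n,uv,z):
    o,d=ray(n,uv);return o+d*(z-o[2])/d[2]
def tri(uvt,uvs):
    o1,d1=ray("top",uvt);o2,d2=ray("side",uvs)
    A=np.stack([d1,-d2],1);s=np.linalg.lstsq(A,o2-o1,rcond=None)[0]
    a=o1+s[0]*d1;b=o2+s[1]*d2;return (a+b)/2,np.linalg.norm(a-b)
def proj(n,p):
    K,T=P(n);q=np.linalg.inv(T)@np.r_[p,1];u=K@q[:3];return u[:2]/u[2]
def blobs(img,lo,hi,amin=15,roi=None):
    h=cv2.cvtColor(img,cv2.COLOR_BGR2HSV);m=cv2.inRange(h,np.array(lo),np.array(hi))
    if roi:
        k=np.zeros_like(m);k[roi[1]:roi[3],roi[0]:roi[2]]=255;m&=k
    n,l,s,c=cv2.connectedComponentsWithStats(m)
    return [(s[i,4],s[i,:4].tolist(),c[i].round(1).tolist(),cv2.minAreaRect(np.argwhere(l==i)[:,::-1].astype(np.float32))) for i in range(1,n) if s[i,4]>=amin]
E
python3 - <<'E'
from h import *
t=cv2.imread("pics/top0.png");s=cv2.imread("pics/side0.png")
def show(nm,b):
    print(nm)
    for x in b: print("  ",x[0],x[1],x[2],cv2.boxPoints(x[3]).round(1).tolist())
show("green t",blobs(t,(45,120,60),(75,255,255),15,(250,200,370,245)))
show("yel t",blobs(t,(20,120,120),(34,255,255),15,(250,200,370,245)))
show("green s",blobs(s,(45,120,60),(75,255,255),15,(210,170,310,250)))
show("yel s",blobs(s,(20,120,120),(34,255,255),15,(210,170,310,250)))
show("red t",blobs(t,(0,150,60),(6,255,255),15,(140,205,210,260)))
show("red s",blobs(s,(0,150,60),(6,255,255),15,(240,230,300,320)))
show("pad t",blobs(t,(0,0,190),(180,60,255),50,(370,200,480,330)))
show("pad s",blobs(s,(0,0,150),(180,60,255),50,(295,165,410,225)))
a=np.hstack([cv2.resize(t[120:260,240:380],None,fx=4,fy=4,interpolation=2)])
cv2.imwrite("pics/c_an.png",a)
cv2.imwrite("pics/c_pen.png",np.hstack([cv2.resize(t[195:320,140:260],(480,500),interpolation=2),cv2.resize(s[240:325,230:310],(300,319),interpolation=2).copy() if 0 else cv2.copyMakeBorder(cv2.resize(s[240:325,230:310],(300,319),interpolation=2),0,181,0,0,0)]))
cv2.imwrite("pics/c_ans.png",cv2.resize(s[165:255,205:410],None,fx=3.8,fy=3.8,interpolation=2))
E
```

```text
green t
   185 [275, 217, 17, 17] [283.0, 225.0] [[275.0, 217.0], [291.0, 217.0], [291.0, 233.0], [275.0, 233.0]]
yel t
   241 [335, 208, 18, 19] [343.5, 217.1] [[335.0, 208.0], [352.0, 208.0], [352.0, 226.0], [335.0, 226.0]]
   15 [279, 222, 5, 7] [281.2, 225.3] [[278.20001220703125, 223.39999389648438], [281.0, 222.0], [283.3999938964844, 226.8000030517578], [280.6000061035156, 228.1999969482422]]
green s
   60 [281, 221, 15, 8] [288.2, 225.2] [[281.0, 221.0], [295.0, 221.0], [295.0, 228.0], [281.0, 228.0]]
yel s
   68 [286, 196, 13, 7] [291.9, 198.9] [[286.0, 196.0], [298.0, 196.0], [298.0, 202.0], [286.0, 202.0]]
   17 [287, 221, 5, 4] [288.9, 222.4] [[287.0, 221.0], [291.0, 221.0], [291.0, 224.0], [287.0, 224.0]]
red t
   123 [159, 220, 16, 13] [166.6, 225.8] [[157.39999389648438, 225.39999389648438], [161.89999389648438, 217.89999389648438], [175.8000030517578, 226.3000030517578], [171.3000030517578, 233.8000030517578]]
red s
   51 [265, 249, 10, 8] [269.3, 252.3] [[264.0, 253.0], [270.0, 247.0], [274.5, 251.5], [268.5, 257.5]]
   188 [265, 256, 10, 23] [269.4, 266.9] [[265.0, 
[... 264 characters left out ...]
64844]]
   221 [388, 288, 26, 19] [400.1, 297.3] [[383.5, 293.5], [408.6000061035156, 284.6000061035156], [413.29998779296875, 297.8999938964844], [388.29998779296875, 306.79998779296875]]
pad s
   480 [296, 172, 42, 21] [317.4, 181.6] [[295.8999938964844, 184.3000030517578], [300.5, 168.1999969482422], [337.3999938964844, 178.6999969482422], [332.79998779296875, 194.8000030517578]]
   906 [344, 182, 45, 34] [370.6, 197.7] [[343.20001220703125, 197.60000610351562], [354.70001220703125, 172.89999389648438], [396.29998779296875, 192.10000610351562], [384.79998779296875, 216.8000030517578]]
   271 [295, 193, 12, 32] [300.5, 207.9] [[295.0, 193.0], [306.0, 193.0], [306.0, 224.0], [295.0, 224.0]]
```

View pics/c_an.png

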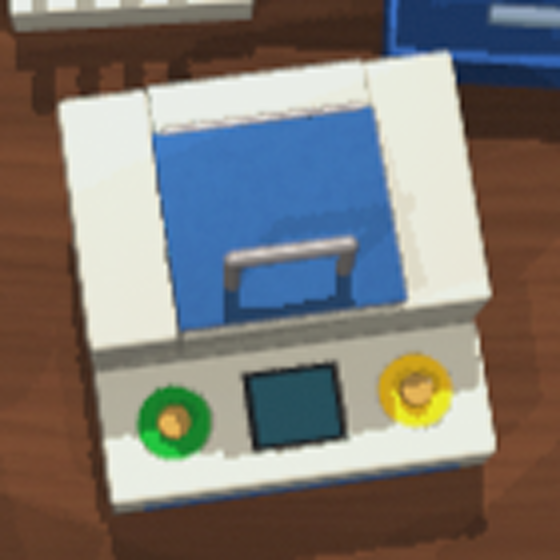

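View pics/c_pen.png

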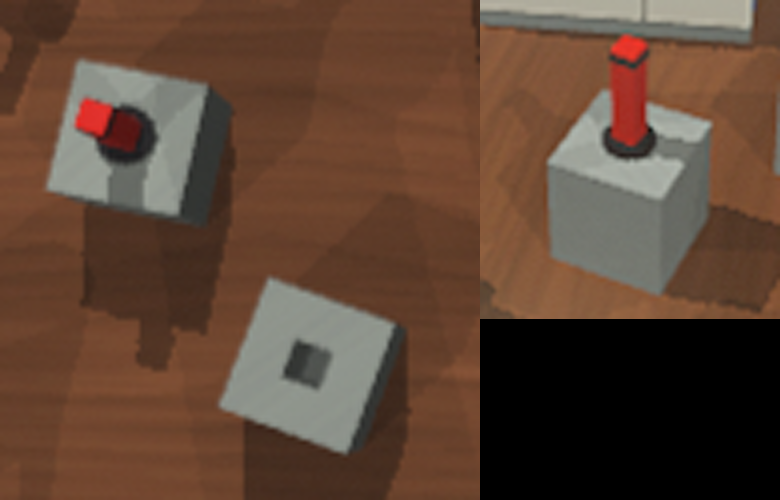

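View pics/c_ans.png

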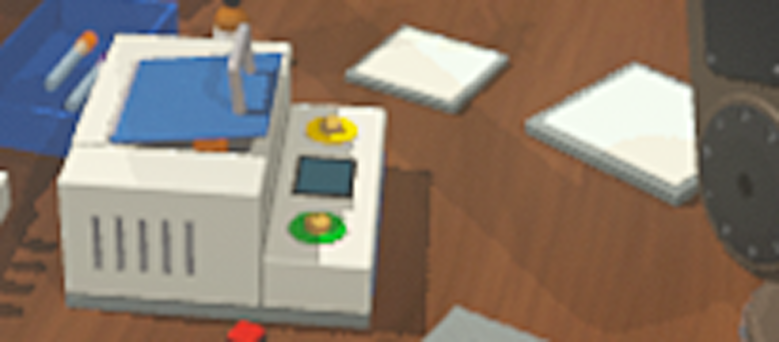

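Two pads: top (431,240)/side (317,182), and top ~(400,297)/side (370,198), where the second looks larger. Two stand-like blocks: (175,230) with the pen and (217,287) empty. The pen's block is farther from the base and fits the description. I compute sizes and poses next.

```bash
python3 - <<'E'
from h import *
np.set_printoptions(precision=4,suppress=True)
t=cv2.imread("pics/top0.png");s=cv2.imread("pics/side0.png")
g,eg=tri((283.2,225),(288.9,223.0));y,ey=tri((344,217),(292.7,198.6))
print("tri green",g,eg,"yel",y,ey)
G=plane("top",(283.2,225),.07);Y=plane("top",(344,217),.07)
print("plane top",G,Y,np.linalg.norm(G-Y));print("plane side",plane("side",(288.9,222.7),.07),plane("side",(292.7,198.6),.07))
yv=(G-Y)/np.linalg.norm(G-Y);xv=np.array([yv[1],-yv[0],0]);print("yaw contacts",np.degrees(np.arctan2(xv[1],xv[0])))
# analyser housing top corners (crop /4): 
cs=[(60,102),(452,53),(490,297),(96,350)]
W=[plane("top",(c[0]/4+240-.4,c[1]/4+120-.4),.12) for c in cs]
for w in W: print("housing",w)
for a,b in((0,1),(1,2),(2,3),(3,0)): 
    d=W[b]-W[a];print(np.linalg.norm(d),np.degrees(np.arctan2(d[1],d[0])))
for n,uv in(("top",(166.6,225.8)),):pass
# pads
for q in([[404.8,252.6],[417.2,214.1],[458.2,227.4],[445.7,265.9]],):
    W=[plane("top",c,.01) for c in q];print("pad top",np.mean(W,0),[np.linalg.norm(W[i]-W[i-1]) for i in range(4)])
for q in([[295.9,184.3],[300.5,168.2],[337.4,178.7],[332.8,194.8]],[[344,197],[371,182],[396.3,192.1],[384.8,216.8]]):
    W=[plane("side",c,.01) for c in q];print("pad side",np.mean(W,0),[np.linalg.norm(W[i]-W[i-1]) for i in range(4)])
# pen top: red square centre (crop x4): top (95,117)
p,e=tri((95/4+140-.4,117/4+195-.4),(630/1-480,0) if 0 else ((630-480)/3.75+230-.3,48/3.75+240-.3));print("pen top",p,e)
print(plane("top",(95/4+140-.4,117/4+195-.4),.165))
# stand corners
for nm,cc in(("penstand",[(78,60),(210,83),(183,218),(47,190)]),("empty",[(270,278),(400,322),(348,454),(220,405)])):
    W=np.array([plane("top",(a/4+140-.4,b/4+195-.4),.085) for a,b in cc]);d=W[1]-W[0];d2=W[2]-W[3]
    print(nm,W.mean(0),[round(np.linalg.norm(W[i]-W[i-1]),4) for i in range(4)],np.degrees(np.arctan2(d[1],d[0])),np.degrees(np.arctan2(d2[1],d2[0])),np.linalg.norm(W.mean(0)[:2]))
cv2.imwrite("pics/c_pad.png",cv2.resize(t[200:320,370:490],None,fx=5,fy=5,interpolation=2))
cv2.imwrite("pics/c_pen2.png",cv2.resize(t[205:255,145:205],None,fx=11,fy=11,interpolation=2))
E
```

```text
tri green [0.4534 0.0435 0.0678] 0.0004812799755033485 yel [ 0.4773 -0.1058  0.0623] 0.0016393790948510405
plane top [0.4534 0.0435 0.07  ] [ 0.4769 -0.1046  0.07  ] 0.1500056826543168
plane side [0.4528 0.0451 0.07  ] [ 0.4738 -0.0932  0.07  ]
yaw contacts 9.027864501840668
housing [0.6375 0.1168 0.12  ]
housing [ 0.6747 -0.118   0.12  ]
housing [ 0.5252 -0.1403  0.12  ]
housing [0.4874 0.0905 0.12  ]
0.2377604456225937 -81.00784611492831
0.1512141388981034 -171.50009343620627
0.23391707473616277 99.28003782143323
0.1524051627030778 9.949805597149087
pad top [ 0.4331 -0.3374  0.01  ] [np.float64(0.10803351606096372), np.float64(0.10597291795066169), np.float64(0.10982474357955964), np.float64(0.10571516068195201)]
pad side [ 0.4381 -0.3394  0.01  ] [np.float64(0.14938451746387924), np.float64(0.13367037966318204), np.float64(0.16134899719775642), np.float64(0.12498808993856522)]
pad side [ 0.2199 -0.2848  0.01  ] [np.float64(0.17240174559871768), np.float64(0.1616128063863363), np.float64(0.107698935072464), np.float64(0.18001425531569856)]
pen top [0.4366 0.3105 0.1628] 0.0009069219776775815
[0.4358 0.3098 0.165 ]
penstand [0.435  0.3093 0.085 ] [np.float64(0.0799), np.float64(0.081), np.float64(0.0823), np.float64(0.083)] -98.4982956634564 -100.15178555723244 0.5337121019810693
empty [0.3036 0.1953 0.085 ] [np.float64(0.0786), np.float64(0.0814), np.float64(0.0815), np.float64(0.0803)] -107.0713107549373 -109.07190010914452 0.36101691371959854
```

View pics/c_pad.png

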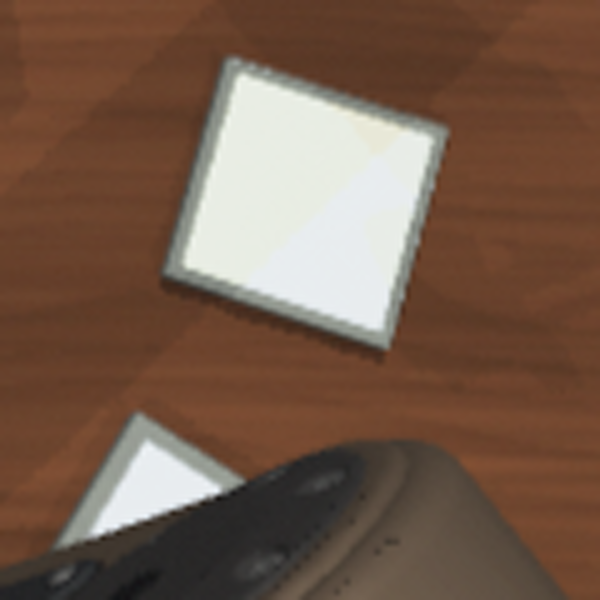

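View pics/c_pen2.png

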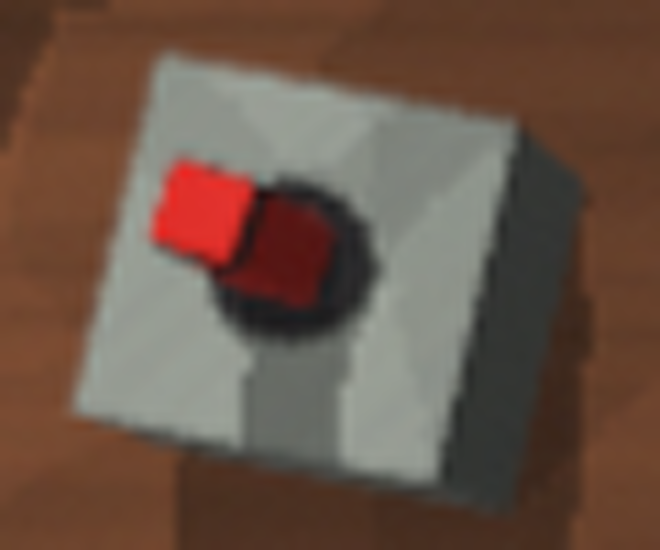

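The pad at top (431,240) is the smaller one (about 0.12 m). The empty block is 0.36 m from the base and the pen's block 0.53 m, so the pen's block is the stand meant. Now I work out the flap angle, pen yaw, pad centre and sanitiser position.

```bash
python3 - <<'E'
from h import *
np.set_printoptions(precision=4,suppress=True)
t=cv2.imread("pics/top0.png");s=cv2.imread("pics/side0.png")
O=np.array([.559,-.016,0]);a=np.radians(9.0);X=np.array([np.cos(a),np.sin(a),0]);Yv=np.array([-np.sin(a),np.cos(a),0])
H=O+.07*X+[0,0,.1205]
def hp(th,y=0):
    ph=np.arctan2(43,100)+th;r=np.hypot(.1,.043);return H-X*r*np.cos(ph)+[0,0,r*np.sin(ph)]+Yv*y
for th in(0,.05,.1,.15,.2,.3): print(th,hp(th),proj("top",hp(th)),proj("side",hp(th)),"tip",proj("side",H-X*.125*np.cos(th)+Yv*.067+[0,0,.125*np.sin(th)]),proj("top",H-X*.125*np.cos(th)+Yv*.067+[0,0,.125*np.sin(th)]))
W=np.array([plane("top",(u/11+145-.45,v/11+205-.45),.165) for u,v in((180,158),(255,185),(238,262),(152,235))])
print("pen top",W.mean(0),[np.degrees(np.arctan2(*(W[i]-W[i-1])[1::-1])).round(1) for i in range(4)],[np.linalg.norm(W[i]-W[i-1]).round(4) for i in range(4)])
W=np.array([plane("top",(u/5+370-.4,v/5+200-.4),.01) for u,v in((230,58),(447,128),(390,348),(163,275))])
print("pad",W.mean(0),[np.degrees(np.arctan2(*(W[i]-W[i-1])[1::-1])).round(1) for i in range(4)],[np.linalg.norm(W[i]-W[i-1]).round(4) for i in range(4)])
print("san",plane("side",(187,313),0),plane("side",(150,320),0),plane("top",(130,115),.217),plane("top",(152,160),0))
cv2.imwrite("pics/c_f.png",np.hstack([cv2.resize(t[145:215,270:360],None,fx=5,fy=5,interpolation=2),cv2.resize(s[165:235,215:285],None,fx=5,fy=5,interpolation=2)]))
E
```

```text
0 [ 0.5294 -0.0207  0.1635] [312.6564 186.7092] [270.2128 181.4469] tip [275.9495 205.7083] [284.5896 204.7552]
0.05 [ 0.5316 -0.0203  0.1684] [312.6652 185.2459] [269.4661 179.9642] tip [275.9141 203.9009] [284.605  204.2006]
0.1 [ 0.5341 -0.0199  0.1733] [312.6548 183.6765] [268.6361 178.5062] tip [275.7725 202.0816] [284.6027 203.5094]
0.15 [ 0.5368 -0.0195  0.178 ] [312.6251 182.0044] [267.7245 177.0769] tip [275.5242 200.255 ] [284.5824 202.6812]
0.2 [ 0.5398 -0.019   0.1825] [312.5759 180.2335] [266.7334 175.6805] tip [275.1689 198.4258] [284.5438 201.7159]
0.3 [ 0.5463 -0.018   0.1911] [312.4187 176.4122] [264.5223 173.0019] tip [274.1382 194.7793] [284.4109 199.376 ]
pen top [0.4363 0.31   0.165 ] [np.float64(-16.0), np.float64(-108.3), np.float64(171.4), np.float64(74.1)] [np.float64(0.0165), np.float64(0.0163), np.float64(0.0159), np.float64(0.0184)]
pad [ 0.433  -0.3364  0.01  ] [np.float64(-18.0), np.float64(-106.9), np.float64(163.6), np.float64(73.4)] [np.float64(0.119), np.float64(0.1163), np.float64(0.1183), np.float64(0.1197)]
san [0.6249 0.3997 0.    ] [0.7016 0.445  0.    ] [0.6674 0.3855 0.217 ] [0.6277 0.3944 0.    ]
```

View pics/c_f.png

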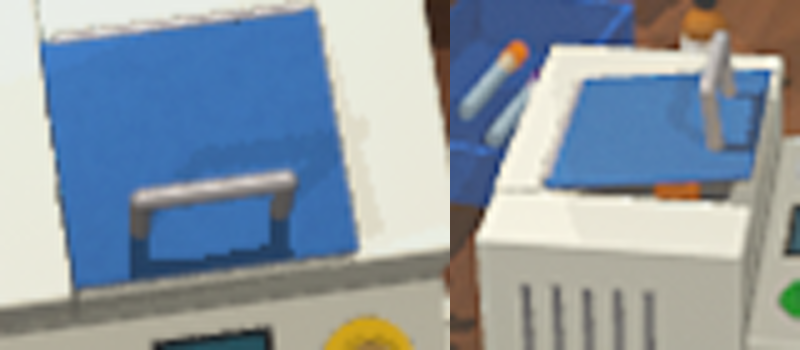

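The flap is ajar at about 0.13 rad. The pen is at (0.436, 0.310), with a face direction of about -16°. I move toward the pen.

>>> move_arm(
  rows=[
    {"delta_pos": [2.1, 4.4, 0.25], "delta_rot": [0, 0, 5.3], "hand": 5},
    {"delta_pos": [2.1, 4.4, 0.25], "delta_rot": [0, 0, 5.3], "hand": 5},
    {"delta_pos": [2.1, 4.4, 0.25], "delta_rot": [0, 0, 5.3], "hand": 5},
    {"delta_pos": [2.1, 4.4, 0.25], "delta_rot": [0, 0, 5.3], "hand": 5},
    {"delta_pos": [2.1, 4.4, 0.25], "delta_rot": [0, 0, 5.3], "hand": 5},
    {"delta_pos": [2.1, 4.4, 0.25], "delta_rot": [0, 0, 5.3], "hand": 5},
    {"delta_pos": [2.1, 4.4, 0.25], "delta_rot": [0, 0, 5.3], "hand": 5},
    {"delta_pos": [2.1, 4.4, 0.25], "delta_rot": [0, 0, 5.3], "hand": 5},
    {"delta_pos": [2.1, 4.4, 0.25], "delta_rot": [0, 0, 5.3], "hand": 5},
    {"delta_pos": [2.1, 4.4, 0.25], "delta_rot": [0, 0, 5.3], "hand": 5},
  ],
  force=25,
)

```text
t: 1.1
eef_pos: [0.4497, -0.1891, 0.2737]
ee_rot: [-3.141, 0.0, -1.85]
force: [1.3, -0.9, 0.1]
width: 0.0498
```

>>> move_arm(
  rows=[
    {"delta_pos": [0, 4.4, 0], "delta_rot": [0, 0, 0], "hand": 5},
    {"delta_pos": [0, 4.4, 0], "delta_rot": [0, 0, 0], "hand": 5},
    {"delta_pos": [0, 4.4, 0], "delta_rot": [0, 0, 0], "hand": 5},
    {"delta_pos": [0, 4.4, 0], "delta_rot": [0, 0, 0], "hand": 5},
    {"delta_pos": [0, 4.4, 0], "delta_rot": [0, 0, 0], "hand": 5},
    {"delta_pos": [0, 4.4, 0], "delta_rot": [0, 0, 0], "hand": 5},
    {"delta_pos": [0, 4.4, 0], "delta_rot": [0, 0, 0], "hand": 5},
    {"delta_pos": [0, 4.4, 0], "delta_rot": [0, 0, 0], "hand": 5},
    {"delta_pos": [0, 4.4, 0], "delta_rot": [0, 0, 0], "hand": 5},
    {"delta_pos": [0, 4.4, 0], "delta_rot": [0, 0, 0], "hand": 5},
  ],
)

```text
t: 2.1
eef_pos: [0.4489, 0.2507, 0.2735]
ee_rot: [3.141, -0.0, -1.853]
force: [0.9, -0.5, -0.2]
width: 0.0502
```

>>> move_arm(
  rows=[
    {"delta_pos": [-0.4, 2, 0], "delta_rot": [0, 0, 0], "hand": 5},
    {"delta_pos": [-0.4, 2, 0], "delta_rot": [0, 0, 0], "hand": 5},
    {"delta_pos": [-0.5, 1.9, 0], "delta_rot": [0, 0, 0], "hand": 5},
    {"delta_pos": [0, 0, -2], "delta_rot": [0, 0, 0], "hand": 5},
    {"delta_pos": [0, 0, -2], "delta_rot": [0, 0, 0], "hand": 5},
    {"delta_pos": [0, 0, -2], "delta_rot": [0, 0, 0], "hand": 5},
    {"delta_pos": [0, 0, 0], "delta_rot": [0, 0, 0], "hand": 5},
    {"delta_pos": [0, 0, 0], "delta_rot": [0, 0, 0], "hand": 5},
    {"delta_pos": [0, 0, 0], "delta_rot": [0, 0, 0], "hand": 5},
    {"delta_pos": [0, 0, 0], "delta_rot": [0, 0, 0], "hand": 5},
  ],
)

```text
t: 3.1
eef_pos: [0.4369, 0.3083, 0.2147]
ee_rot: [-3.141, 0.002, -1.854]
force: [0.4, -0.6, 0.5]
width: 0.0503
```

```bash
python3 - <<'E'
from h import *
t=grab_frame("top");s=grab_frame("side");print(get_state()["eef_pos"])
cv2.imwrite("pics/1.png",np.hstack([cv2.resize(t[170:270,110:210],(400,400),interpolation=2),cv2.resize(s[200:300,220:320],(400,400),interpolation=2)]))
E
```

```text
[0.4367605  0.30818525 0.21436768]
```

View pics/1.png

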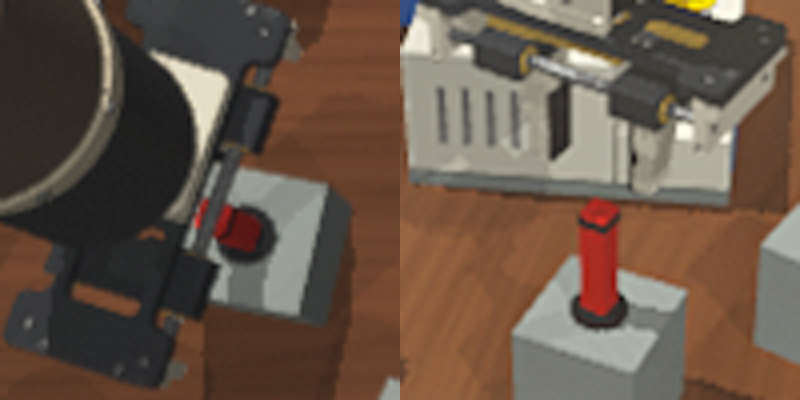

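The fingers straddle the pen: their tip midpoint lies just above the red handle in the side crop. I descend and grip.

>>> move_arm(
  rows=[
    {"delta_pos": [0, 0.2, -1.5], "delta_rot": [0, 0, 0], "hand": 5},
    {"delta_pos": [0, 0, -1.5], "delta_rot": [0, 0, 0], "hand": 5},
    {"delta_pos": [0, 0, -1.5], "delta_rot": [0, 0, 0], "hand": 5},
    {"delta_pos": [0, 0, -1.5], "delta_rot": [0, 0, 0], "hand": 5},
    {"delta_pos": [0, 0, -1.1], "delta_rot": [0, 0, 0], "hand": 5},
    {"delta_pos": [0, 0, 0], "delta_rot": [0, 0, 0], "hand": 5},
    {"delta_pos": [0, 0, 0], "delta_rot": [0, 0, 0], "hand": 1},
    {"delta_pos": [0, 0, 0], "delta_rot": [0, 0, 0], "hand": 1},
    {"delta_pos": [0, 0, 0], "delta_rot": [0, 0, 0], "hand": 1},
    {"delta_pos": [0, 0, 0], "delta_rot": [0, 0, 0], "hand": 1},
  ],
)

```text
t: 4.2
eef_pos: [0.4367, 0.3101, 0.1431]
ee_rot: [-3.141, 0.001, -1.854]
force: [-0.2, 0.2, -0.1]
width: 0.0234
```

>>> move_arm(
  rows=[
    {"delta_pos": [0, 0, 0], "delta_rot": [0, 0, 0], "hand": 1},
    {"delta_pos": [0, 0, 0], "delta_rot": [0, 0, 0], "hand": 1},
    {"delta_pos": [0, 0, 0], "delta_rot": [0, 0, 0], "hand": 1},
    {"delta_pos": [0, 0, 0.5], "delta_rot": [0, 0, 0], "hand": 1},
    {"delta_pos": [0, 0, 1.5], "delta_rot": [0, 0, 0], "hand": 1},
    {"delta_pos": [0, 0, 2], "delta_rot": [0, 0, 0], "hand": 1},
    {"delta_pos": [0, 0, 2], "delta_rot": [0, 0, 0], "hand": 1},
    {"delta_pos": [0, 0, 2], "delta_rot": [0, 0, 0], "hand": 1},
    {"delta_pos": [0, 0, 2], "delta_rot": [0, 0, 0], "hand": 1},
    {"delta_pos": [0, 0, 0], "delta_rot": [0, 0, 0], "hand": 1},
  ],
)

```text
t: 5.2
eef_pos: [0.4376, 0.3109, 0.2457]
ee_rot: [-3.139, 0.004, -1.853]
force: [0.2, -0.1, -0.4]
width: 0.0179
```

```bash
python3 - <<'E'
from h import *
s=grab_frame("side");st=get_state();print(st["eef_pos"],st["width"],st["force"])
c=st["eef_pos"]-[0,0,.128];print(proj("side",c), proj("side",c+[0,0,.07]))
cv2.imwrite("pics/2.png",cv2.resize(s[180:320,210:330],(600,700)[:2],interpolation=2)[:600])
E
```

```text
[0.43689391 0.31041002 0.24393552] 0.018260064907570445 [-1.00041694  0.14503241 -1.09451266]
[269.76398437 267.8427937 ] [269.77608847 244.64204877]
```

View pics/2.png

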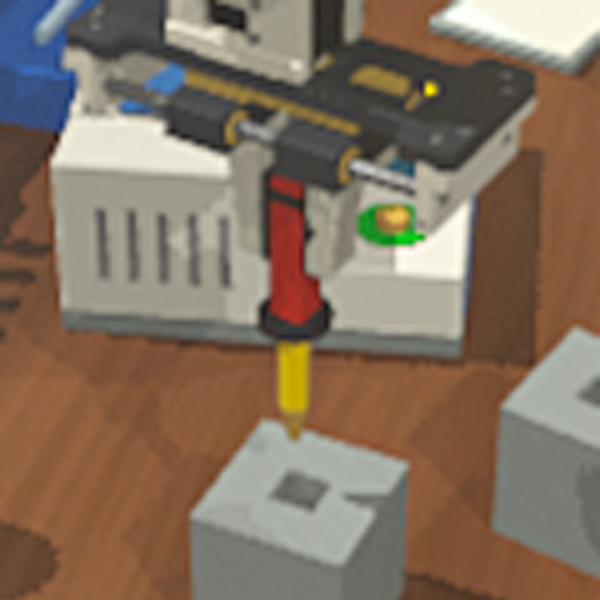

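The pen hangs straight in the grip, with its tip at about (269,267.6) against a predicted (269.8,267.8). On to the green contact.

>>> move_arm(
  rows=[
    {"delta_pos": [0.2, -3.4, 0], "delta_rot": [0, 0, 0], "hand": 1},
    {"delta_pos": [0.2, -3.4, 0], "delta_rot": [0, 0, 0], "hand": 1},
    {"delta_pos": [0.2, -3.4, 0], "delta_rot": [0, 0, 0], "hand": 1},
    {"delta_pos": [0.2, -3.4, 0], "delta_rot": [0, 0, 0], "hand": 1},
    {"delta_pos": [0.2, -3.4, 0], "delta_rot": [0, 0, 0], "hand": 1},
    {"delta_pos": [0.2, -3.4, 0], "delta_rot": [0, 0, 0], "hand": 1},
    {"delta_pos": [0.2, -3.4, 0], "delta_rot": [0, 0, 0], "hand": 1},
    {"delta_pos": [0.2, -2.9, 0], "delta_rot": [0, 0, 0], "hand": 1},
    {"delta_pos": [0, 0, -1.5], "delta_rot": [0, 0, 0], "hand": 1},
    {"delta_pos": [0, 0, -1.5], "delta_rot": [0, 0, 0], "hand": 1},
  ],
)

```text
t: 6.25
eef_pos: [0.4521, 0.0419, 0.2117]
ee_rot: [3.141, 0.0, -1.856]
force: [-1.0, 0.7, -0.5]
width: 0.018
```

>>> move_arm(
  rows=[
    {"delta_pos": [0, 0, 0], "delta_rot": [0, 0, 0], "hand": 1},
    {"delta_pos": [0, 0, 0], "delta_rot": [0, 0, 0], "hand": 1},
    {"delta_pos": [0, 0, 0], "delta_rot": [0, 0, 0], "hand": 1},
    {"delta_pos": [0, 0, 0], "delta_rot": [0, 0, 0], "hand": 1},
    {"delta_pos": [0, 0, 0], "delta_rot": [0, 0, 0], "hand": 1},
    {"delta_pos": [0, 0, 0], "delta_rot": [0, 0, 0], "hand": 1},
    {"delta_pos": [0, 0, 0], "delta_rot": [0, 0, 0], "hand": 1},
    {"delta_pos": [0, 0, 0], "delta_rot": [0, 0, 0], "hand": 1},
    {"delta_pos": [0, 0, 0], "delta_rot": [0, 0, 0], "hand": 1},
    {"delta_pos": [0, 0, 0], "delta_rot": [0, 0, 0], "hand": 1},
  ],
)

```text
t: 7.25
eef_pos: [0.4525, 0.0429, 0.2126]
ee_rot: [-3.142, 0.0, -1.854]
force: [0.6, -0.2, -0.2]
width: 0.018
```

```bash
python3 - <<'E'
from h import *
s=grab_frame("side");t=grab_frame("top");st=get_state();print(st["eef_pos"],st["width"],st["force"])
c=st["eef_pos"]-[0,0,.128];print(c,proj("side",c), proj("top",c))
cv2.imwrite("pics/3.png",np.hstack([cv2.resize(s[160:260,240:340],(400,400),interpolation=2),cv2.resize(t[170:270,240:340],(400,400),interpolation=2)]))
E
```

```text
[0.45251856 0.04294085 0.21255341] 0.01783526869229001 [ 0.83490699 -0.1817863  -0.67048491]
[0.45251856 0.04294085 0.08455341] [289.30262798 218.26470573] [283.46273189 224.51519757]
```

View pics/3.png

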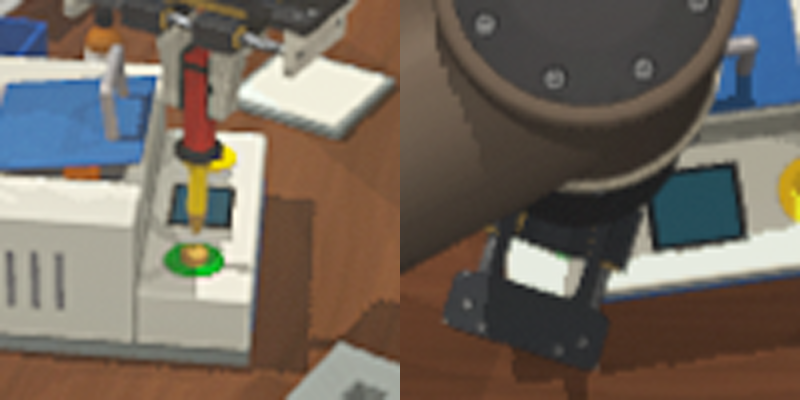

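The tip is at (289,218), directly above the green contact at (289,223.7). I lower the pen gently by 1.7 cm and hold.

>>> move_arm(
  rows=[
    {"delta_pos": [0, 0, -0.6], "delta_rot": [0, 0, 0], "hand": 1},
    {"delta_pos": [0, 0, -0.5], "delta_rot": [0, 0, 0], "hand": 1},
    {"delta_pos": [0, 0, -0.3], "delta_rot": [0, 0, 0], "hand": 1},
    {"delta_pos": [0, 0, -0.2], "delta_rot": [0, 0, 0], "hand": 1},
    {"delta_pos": [0, 0, -0.1], "delta_rot": [0, 0, 0], "hand": 1},
    {"delta_pos": [0, 0, 0], "delta_rot": [0, 0, 0], "hand": 1},
    {"delta_pos": [0, 0, 0], "delta_rot": [0, 0, 0], "hand": 1},
    {"delta_pos": [0, 0, 0], "delta_rot": [0, 0, 0], "hand": 1},
    {"delta_pos": [0, 0, 0], "delta_rot": [0, 0, 0], "hand": 1},
    {"delta_pos": [0, 0, 0], "delta_rot": [0, 0, 0], "hand": 1},
  ],
)

```text
t: 8.35
eef_pos: [0.4526, 0.043, 0.1957]
ee_rot: [-3.141, 0.0, -1.854]
force: [-0.6, -1.4, 0.2]
width: 0.0179
```

```bash
python3 - <<'E'
from h import *
s=grab_frame("side");st=get_state();F=[st["force"]];Z=[st["eef_pos"]]
for i in range(3): grab_frame("side");st=get_state();F.append(st["force"]);Z.append(st["eef_pos"])
print(np.round(F,2),np.round(Z,4))
cv2.imwrite("pics/4.png",cv2.resize(s[180:250,250:330],(800,700)[:2],interpolation=2)[:600])
E
```

```text
[[-0.07 -0.75  2.  ]
 [-0.84 -0.04  1.53]
 [-0.69 -0.67  0.39]
 [ 0.02 -0.32  0.48]] [[0.4526 0.0429 0.1956]
 [0.4526 0.0429 0.1956]
 [0.4526 0.0429 0.1956]
 [0.4526 0.043  0.1956]]
```

View pics/4.png

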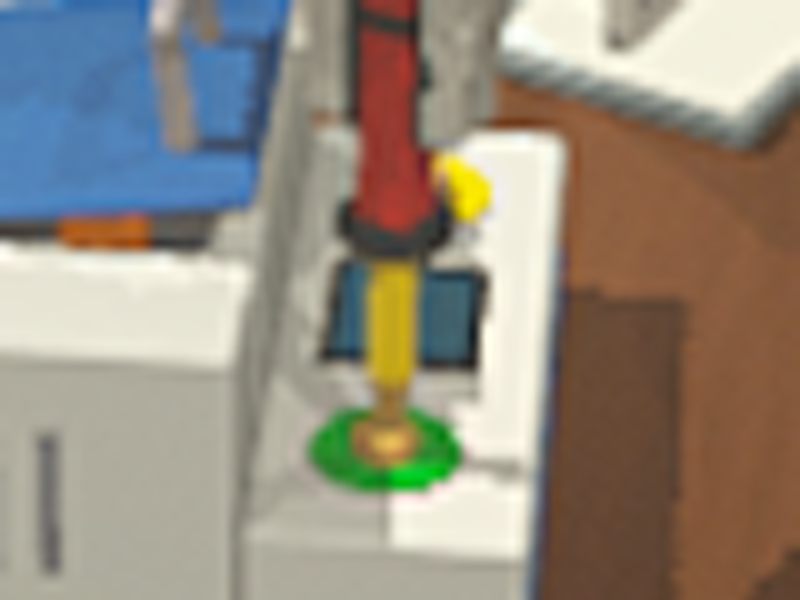

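Fz averages about +1.1 N against about -0.5 N in free air, so the contact is pressed roughly 2 mm. I add a millimetre, hold, then lift and go over to yellow.

>>> move_arm(
  rows=[
    {"delta_pos": [0, 0, -0.1], "delta_rot": [0, 0, 0], "hand": 1},
    {"delta_pos": [0, 0, 0], "delta_rot": [0, 0, 0], "hand": 1},
    {"delta_pos": [0, 0, 0], "delta_rot": [0, 0, 0], "hand": 1},
    {"delta_pos": [0, 0, 0], "delta_rot": [0, 0, 0], "hand": 1},
    {"delta_pos": [0, 0, 0], "delta_rot": [0, 0, 0], "hand": 1},
    {"delta_pos": [0, 0, 0], "delta_rot": [0, 0, 0], "hand": 1},
    {"delta_pos": [0, 0, 0], "delta_rot": [0, 0, 0], "hand": 1},
    {"delta_pos": [0, 0, 0.6], "delta_rot": [0, 0, 0], "hand": 1},
    {"delta_pos": [0, 0, 1.2], "delta_rot": [0, 0, 0], "hand": 1},
    {"delta_pos": [0, 0, 1.2], "delta_rot": [0, 0, 0], "hand": 1},
  ],
)

```text
t: 9.55
eef_pos: [0.4526, 0.043, 0.2256]
ee_rot: [3.142, -0.0, -1.854]
force: [0.7, -0.8, -0.8]
width: 0.0182
```

>>> move_arm(
  rows=[
    {"delta_pos": [0.5, -3, 0], "delta_rot": [0, 0, 0], "hand": 1},
    {"delta_pos": [0.5, -3, 0], "delta_rot": [0, 0, 0], "hand": 1},
    {"delta_pos": [0.5, -3, 0], "delta_rot": [0, 0, 0], "hand": 1},
    {"delta_pos": [0.5, -3, 0], "delta_rot": [0, 0, 0], "hand": 1},
    {"delta_pos": [0.4, -2.8, 0], "delta_rot": [0, 0, 0], "hand": 1},
    {"delta_pos": [0, 0, -0.8], "delta_rot": [0, 0, 0], "hand": 1},
    {"delta_pos": [0, 0, -0.5], "delta_rot": [0, 0, 0], "hand": 1},
    {"delta_pos": [0, 0, 0], "delta_rot": [0, 0, 0], "hand": 1},
    {"delta_pos": [0, 0, 0], "delta_rot": [0, 0, 0], "hand": 1},
    {"delta_pos": [0, 0, 0], "delta_rot": [0, 0, 0], "hand": 1},
  ],
)

```text
t: 10.55
eef_pos: [0.4767, -0.1044, 0.212]
ee_rot: [-3.141, 0.0, -1.852]
force: [0.5, -0.9, -0.6]
width: 0.0178
```

```bash
python3 - <<'E'
from h import *
s=grab_frame("side");st=get_state();print(st["eef_pos"],st["width"],st["force"])
c=st["eef_pos"]-[0,0,.128];print(c,proj("side",c))
cv2.imwrite("pics/5.png",cv2.resize(s[170:240,250:330],(800,700)[:2],interpolation=2)[:600])
E
```

```text
[ 0.47673102 -0.10446457  0.2119728 ] 0.017720265473749743 [-0.15734019  0.76655518 -0.680034  ]
[ 0.47673102 -0.10446457  0.0839728 ] [292.73368655 193.07969252]
```

View pics/5.png

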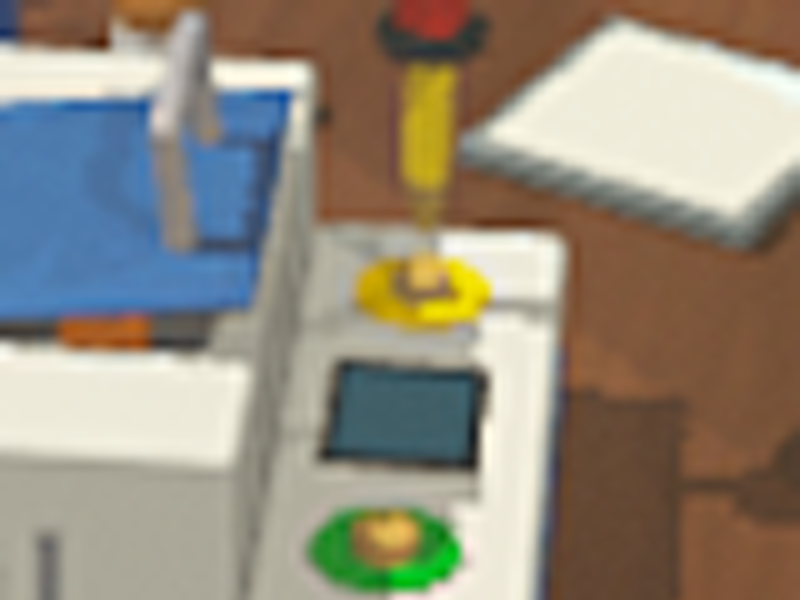

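The tip is at (427,225) in the crop, right above the yellow contact at (427,270). I lower and hold.

>>> move_arm(
  rows=[
    {"delta_pos": [0, 0, -0.6], "delta_rot": [0, 0, 0], "hand": 1},
    {"delta_pos": [0, 0, -0.5], "delta_rot": [0, 0, 0], "hand": 1},
    {"delta_pos": [0, 0, -0.3], "delta_rot": [0, 0, 0], "hand": 1},
    {"delta_pos": [0, 0, -0.2], "delta_rot": [0, 0, 0], "hand": 1},
    {"delta_pos": [0, 0, -0.1], "delta_rot": [0, 0, 0], "hand": 1},
    {"delta_pos": [0, 0, 0], "delta_rot": [0, 0, 0], "hand": 1},
    {"delta_pos": [0, 0, 0], "delta_rot": [0, 0, 0], "hand": 1},
    {"delta_pos": [0, 0, 0], "delta_rot": [0, 0, 0], "hand": 1},
    {"delta_pos": [0, 0, 0], "delta_rot": [0, 0, 0], "hand": 1},
    {"delta_pos": [0, 0, 0], "delta_rot": [0, 0, 0], "hand": 1},
  ],
)

```text
t: 11.6
eef_pos: [0.4765, -0.1051, 0.1946]
ee_rot: [-3.142, -0.0, -1.854]
force: [-0.6, 0.9, 1.8]
width: 0.0182
```

```bash
python3 - <<'E'
from h import *
s=grab_frame("side");st=get_state();F=[st["force"]];Z=[st["eef_pos"]]
for i in range(4): grab_frame("side");st=get_state();F.append(st["force"]);Z.append(st["eef_pos"])
print(np.mean(F,0),np.round(Z[-1],4))
cv2.imwrite("pics/6.png",cv2.resize(s[170:230,250:330],(800,600)[:2],interpolation=2)[:600])
E
```

```text
[-1.27323961  0.14242332  1.57996193] [ 0.4765 -0.1051  0.1946]
```

View pics/6.png

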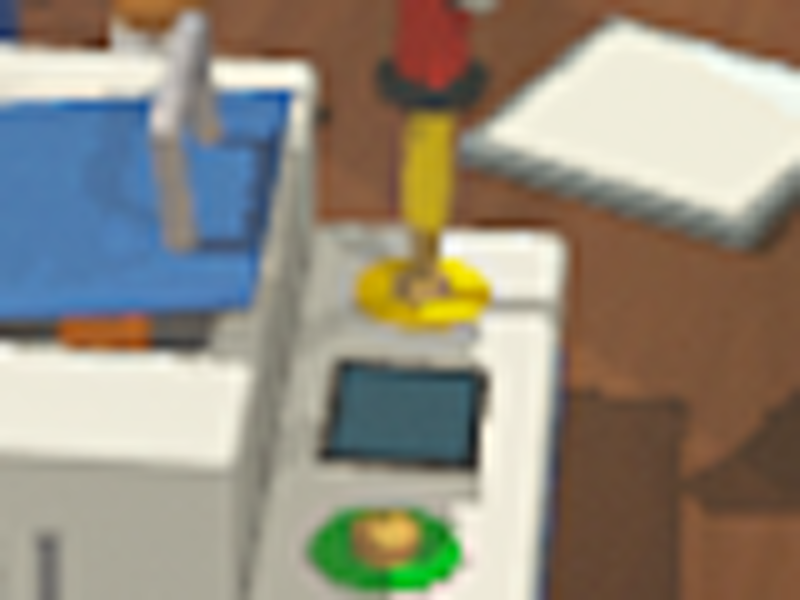

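Fz is about +1.6 N and the brass is visibly pressed in its ring. I hold, then lift and return to the stand.

>>> move_arm(
  rows=[
    {"delta_pos": [0, 0, 0], "delta_rot": [0, 0, 0], "hand": 1},
    {"delta_pos": [0, 0, 0], "delta_rot": [0, 0, 0], "hand": 1},
    {"delta_pos": [0, 0, 0], "delta_rot": [0, 0, 0], "hand": 1},
    {"delta_pos": [0, 0, 0], "delta_rot": [0, 0, 0], "hand": 1},
    {"delta_pos": [0, 0, 0.6], "delta_rot": [0, 0, 0], "hand": 1},
    {"delta_pos": [0, 0, 1.5], "delta_rot": [0, 0, 0], "hand": 1},
    {"delta_pos": [0, 0, 1.5], "delta_rot": [0, 0, 0], "hand": 1},
    {"delta_pos": [0, 0, 1.5], "delta_rot": [0, 0, 0], "hand": 1},
    {"delta_pos": [-0.4, 3, 0], "delta_rot": [0, 0, 0], "hand": 1},
    {"delta_pos": [-0.4, 3.5, 0], "delta_rot": [0, 0, 0], "hand": 1},
  ],
)

```text
t: 12.85
eef_pos: [0.4688, -0.0398, 0.2463]
ee_rot: [-3.14, 0.001, -1.856]
force: [0.1, 0.4, -0.4]
width: 0.0175
```

>>> move_arm(
  rows=[
    {"delta_pos": [-0.4, 4.2, 0], "delta_rot": [0, 0, 0], "hand": 1},
    {"delta_pos": [-0.4, 4.2, 0], "delta_rot": [0, 0, 0], "hand": 1},
    {"delta_pos": [-0.4, 4.2, 0], "delta_rot": [0, 0, 0], "hand": 1},
    {"delta_pos": [-0.4, 4.2, 0], "delta_rot": [0, 0, 0], "hand": 1},
    {"delta_pos": [-0.4, 4.2, 0], "delta_rot": [0, 0, 0], "hand": 1},
    {"delta_pos": [-0.4, 4.2, 0], "delta_rot": [0, 0, 0], "hand": 1},
    {"delta_pos": [-0.4, 4.2, 0], "delta_rot": [0, 0, 0], "hand": 1},
    {"delta_pos": [-0.4, 3.5, 0], "delta_rot": [0, 0, 0], "hand": 1},
    {"delta_pos": [0, 2, 0], "delta_rot": [0, 0, 0], "hand": 1},
    {"delta_pos": [0, 0, 0], "delta_rot": [0, 0, 0], "hand": 1},
  ],
)

```text
t: 13.85
eef_pos: [0.4366, 0.3113, 0.2453]
ee_rot: [-3.142, 0.0, -1.852]
force: [-0.0, -0.3, -1.3]
width: 0.018
```

```bash
python3 - <<'E'
from h import *
s=grab_frame("side");st=get_state();print(st["eef_pos"],st["width"],st["ee_rot"])
c=st["eef_pos"]-[0,0,.128];print(proj("side",c))
print(proj("side",[.4363,.310,.085]))
cv2.imwrite("pics/7.png",cv2.resize(s[230:310,230:310],(600,600),interpolation=2))
E
```

```text
[0.43643781 0.30980724 0.24527691] 0.01745650423845573 [ 3.14134482e+00 -5.64559079e-04 -1.85229878e+00]
[270.01488708 267.29042486]
[270.03814325 277.49467114]
```

View pics/7.png

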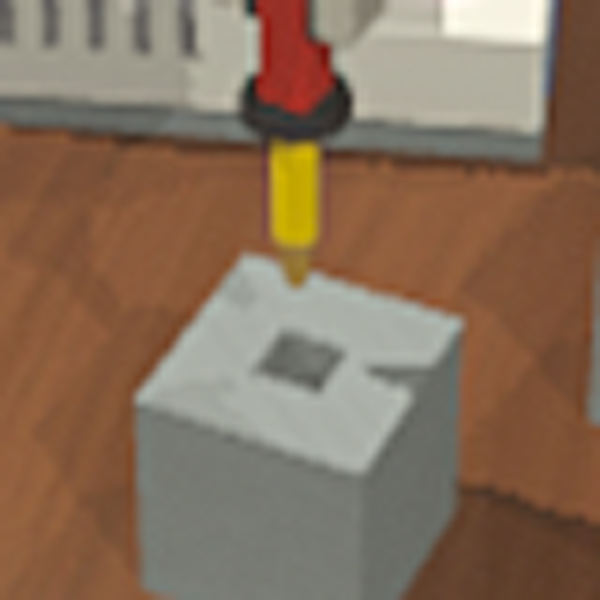

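The tip sits above the hole (269.5 against 270.3 px) and the height matches the pickup. I lower it in and release.

>>> move_arm(
  rows=[
    {"delta_pos": [0, 0, -1.5], "delta_rot": [0, 0, 0], "hand": 1},
    {"delta_pos": [0, 0, -1.5], "delta_rot": [0, 0, 0], "hand": 1},
    {"delta_pos": [0, 0, -1.5], "delta_rot": [0, 0, 0], "hand": 1},
    {"delta_pos": [0, 0, -1.5], "delta_rot": [0, 0, 0], "hand": 1},
    {"delta_pos": [0, 0, -1.5], "delta_rot": [0, 0, 0], "hand": 1},
    {"delta_pos": [0, 0, -1.2], "delta_rot": [0, 0, 0], "hand": 1},
    {"delta_pos": [0, 0, -1], "delta_rot": [0, 0, 0], "hand": 1},
    {"delta_pos": [0, 0, -0.4], "delta_rot": [0, 0, 0], "hand": 1},
    {"delta_pos": [0, 0, -0.1], "delta_rot": [0, 0, 0], "hand": 1},
    {"delta_pos": [0, 0, 0], "delta_rot": [0, 0, 0], "hand": 1},
  ],
)

```text
t: 14.9
eef_pos: [0.4367, 0.3091, 0.1439]
ee_rot: [-3.141, 0.0, -1.854]
force: [-0.4, 0.2, -1.2]
width: 0.0179
```

>>> move_arm(
  rows=[
    {"delta_pos": [0, 0, -0.1], "delta_rot": [0, 0, 0], "hand": 1},
    {"delta_pos": [0, 0, 0], "delta_rot": [0, 0, 0], "hand": 1},
    {"delta_pos": [0, 0, 0], "delta_rot": [0, 0, 0], "hand": 4},
    {"delta_pos": [0, 0, 0], "delta_rot": [0, 0, 0], "hand": 4},
    {"delta_pos": [0, 0, 0], "delta_rot": [0, 0, 0], "hand": 4},
    {"delta_pos": [0, 0, 0], "delta_rot": [0, 0, 0], "hand": 4},
    {"delta_pos": [0, 0, 2], "delta_rot": [0, 0, 0], "hand": 4},
    {"delta_pos": [0, 0, 3], "delta_rot": [0, 0, 0], "hand": 4},
    {"delta_pos": [0, 0, 4], "delta_rot": [0, 0, 0], "hand": 4},
    {"delta_pos": [0, 0, 4], "delta_rot": [0, 0, 0], "hand": 4},
  ],
)

```text
t: 15.9
eef_pos: [0.4363, 0.3086, 0.2738]
ee_rot: [3.141, -0.001, -1.854]
force: [0.7, 1.4, 0.4]
width: 0.0399
```

```bash
python3 - <<'E'
from h import *
s=grab_frame("side");st=get_state();print(st["eef_pos"],st["width"],st["ee_rot"])
cv2.imwrite("pics/8.png",cv2.resize(s[160:320,210:370],(600,600),interpolation=2))
E
```

```text
[0.43881654 0.31038977 0.28141416] 0.03975869347927411 [-3.13596871  0.00762805 -1.85262925]
```

View pics/8.png

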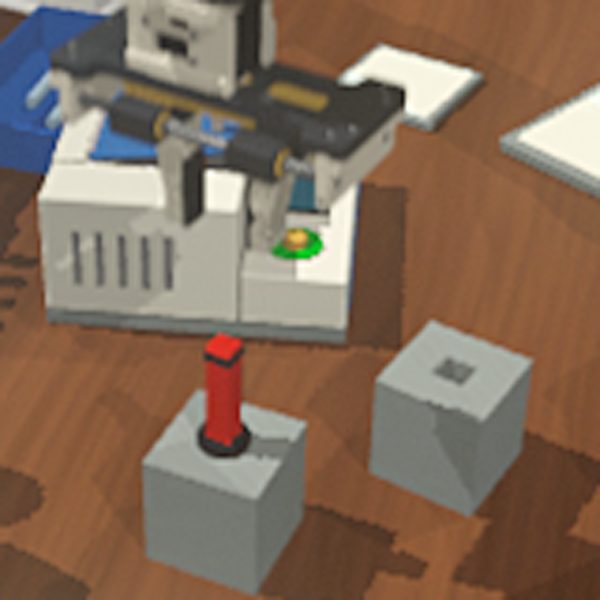

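The pen is back, its collar seated on the stand (crop (225,435)). Next I go above the flap handle and turn the jaws across the bar.

>>> move_arm(
  rows=[
    {"delta_pos": [0.9, -3.6, 0], "delta_rot": [0, 0, 3], "hand": 5},
    {"delta_pos": [1, -3.7, 0], "delta_rot": [0, 0, 3], "hand": 5},
    {"delta_pos": [1, -3.7, 0], "delta_rot": [0, 0, 3], "hand": 5},
    {"delta_pos": [1.2, -3.7, 0], "delta_rot": [0, 0, 3], "hand": 5},
    {"delta_pos": [1.2, -3.7, 0], "delta_rot": [0, 0, 3], "hand": 5},
    {"delta_pos": [1.2, -3.7, 0], "delta_rot": [0, 0, 3], "hand": 5},
    {"delta_pos": [1.2, -3.7, 0], "delta_rot": [0, 0, 3], "hand": 5},
    {"delta_pos": [1.2, -3.7, 0], "delta_rot": [0, 0, 3], "hand": 5},
    {"delta_pos": [1.0, -3.4, 0], "delta_rot": [0, 0, 1.2], "hand": 5},
    {"delta_pos": [0, 0, 0], "delta_rot": [0, 0, 0], "hand": 5},
  ],
)

```text
t: 16.95
eef_pos: [0.536, -0.0233, 0.2721]
ee_rot: [3.141, -0.001, -1.417]
force: [-0.6, 0.5, 0.1]
width: 0.0498
```

>>> move_arm(
  rows=[
    {"delta_pos": [0, 0, -1.5], "delta_rot": [0, 0, 0], "hand": 5},
    {"delta_pos": [0, 0, -1.5], "delta_rot": [0, 0, 0], "hand": 5},
    {"delta_pos": [0, 0, 0], "delta_rot": [0, 0, 0], "hand": 5},
    {"delta_pos": [0, 0, 0], "delta_rot": [0, 0, 0], "hand": 5},
    {"delta_pos": [0, 0, 0], "delta_rot": [0, 0, 0], "hand": 5},
    {"delta_pos": [0, 0, 0], "delta_rot": [0, 0, 0], "hand": 5},
    {"delta_pos": [0, 0, 0], "delta_rot": [0, 0, 0], "hand": 5},
    {"delta_pos": [0, 0, 0], "delta_rot": [0, 0, 0], "hand": 5},
    {"delta_pos": [0, 0, 0], "delta_rot": [0, 0, 0], "hand": 5},
    {"delta_pos": [0, 0, 0], "delta_rot": [0, 0, 0], "hand": 5},
  ],
)

```text
t: 17.95
eef_pos: [0.5355, -0.02, 0.2426]
ee_rot: [-3.141, 0.0, -1.414]
force: [-0.0, 0.6, -0.1]
width: 0.0502
```

```bash
python3 - <<'E'
from h import *
s=grab_frame("side");t=grab_frame("top");st=get_state();print(st["eef_pos"],st["width"],st["ee_rot"],st["q"])
print(proj("side",st["eef_pos"]-[0,0,.022]))
cv2.imwrite("pics/9.png",np.hstack([cv2.resize(s[140:240,210:310],(400,400),interpolation=2),cv2.resize(t[130:230,250:350],(400,400),interpolation=2)]))
E
```

```text
[ 0.53551115 -0.02007489  0.24254731] 0.05034249725566198 [ 3.14151869e+00 -4.47424639e-05 -1.41395220e+00] [ 3.28582385e-01  1.34165135e-01 -3.03323064e-01  3.47121011e-05
 -1.13338865e+00 -1.71752963e-01]
[268.17326608 164.30672307]
```

View pics/9.png

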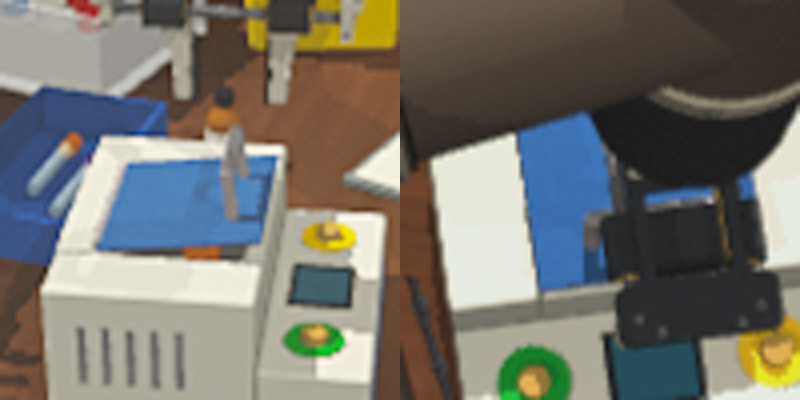

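The fingers (crop (183,90) and (278,100)) straddle the bar at (232,150). I descend and grip lightly so the bar can pivot.

>>> move_arm(
  rows=[
    {"delta_pos": [0, 0, -1.5], "delta_rot": [0, 0, 0], "hand": 5},
    {"delta_pos": [0, 0, -1.5], "delta_rot": [0, 0, 0], "hand": 5},
    {"delta_pos": [0, 0, -1.5], "delta_rot": [0, 0, 0], "hand": 5},
    {"delta_pos": [0, 0, -1.2], "delta_rot": [0, 0, 0], "hand": 5},
    {"delta_pos": [0, 0, -0.6], "delta_rot": [0, 0, 0], "hand": 5},
    {"delta_pos": [0, 0, 0], "delta_rot": [0, 0, 0], "hand": 5},
    {"delta_pos": [0, 0, 0], "delta_rot": [0, 0, 0], "hand": 0.5},
    {"delta_pos": [0, 0, 0], "delta_rot": [0, 0, 0], "hand": 0.5},
    {"delta_pos": [0, 0, 0], "delta_rot": [0, 0, 0], "hand": 0.5},
    {"delta_pos": [0, 0, 0], "delta_rot": [0, 0, 0], "hand": 0.5},
  ],
  force=12,
)

```text
t: 19.05
eef_pos: [0.5357, -0.02, 0.18]
ee_rot: [-3.141, 0.0, -1.414]
force: [0.4, -1.2, -0.0]
width: 0.0235
```

>>> move_arm(
  rows=[
    {"delta_pos": [0, 0, 0], "delta_rot": [0, 0, 0], "hand": 0.5},
    {"delta_pos": [0, 0, 0], "delta_rot": [0, 0, 0], "hand": 0.5},
    {"delta_pos": [0, 0, 0], "delta_rot": [0, 0, 0], "hand": 0.5},
    {"delta_pos": [0, 0, 0], "delta_rot": [0, 0, 0], "hand": 0.5},
    {"delta_pos": [0, 0, 0], "delta_rot": [0, 0, 0], "hand": 0.5},
    {"delta_pos": [0, 0, 0], "delta_rot": [0, 0, 0], "hand": 0.5},
    {"delta_pos": [0, 0, 0], "delta_rot": [0, 0, 0], "hand": 0.5},
    {"delta_pos": [0, 0, 0], "delta_rot": [0, 0, 0], "hand": 0.5},
    {"delta_pos": [0, 0, 0], "delta_rot": [0, 0, 0], "hand": 0.5},
    {"delta_pos": [0, 0, 0], "delta_rot": [0, 0, 0], "hand": 0.5},
  ],
)

```text
t: 20.05
eef_pos: [0.5357, -0.02, 0.1796]
ee_rot: [-3.141, -0.0, -1.414]
force: [2.6, -0.0, -0.5]
width: 0.0095
```

```bash
python3 - <<'E'
from h import *
s=grab_frame("side");st=get_state();print(st["eef_pos"],st["width"],st["ee_rot"],st["force"])
cv2.imwrite("pics/10.png",cv2.resize(s[140:220,220:320],(750,600),interpolation=2))
# plan: bar path
O=np.array([.559,-.016,0]);a=np.radians(9.0);X=np.array([np.cos(a),np.sin(a),0])
H=O+.07*X+[0,0,.1205]
g=st["eef_pos"]-[0,0,.003];v=g-H
print("rel to hinge along x,z",v@X,v[2],np.hypot(v@X,v[2]),np.degrees(np.arctan2(v[2],-(v@X)))-np.degrees(np.arctan2(43,100)))
E
```

```text
[ 0.53571245 -0.0199848   0.17961454] 0.009499090131639456 [-3.14122265e+00  4.77265055e-06 -1.41388469e+00] [ 2.20463312  0.12312288 -0.24707957]
rel to hinge along x,z -0.09362419753422478 0.056114538930681385 0.10915279127594721 7.669054328311578
```

View pics/10.png

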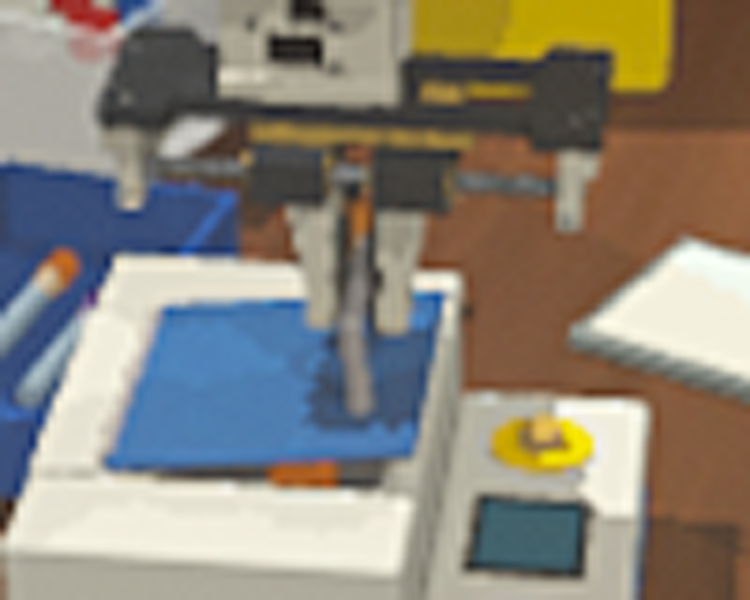

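The bar is gripped (9.5 mm), at 0.109 m radius and about 7.7° open, which matches the geometry. I plan the arc.

```bash
python3 - <<'E'
from h import *
a=np.radians(9.0);X=np.array([np.cos(a),np.sin(a),0]);Z=np.array([0,0,1.])
r=.1091;p0=np.arctan2(43,100)
def tcp(th):
    f=(th-.134)/(1.88-.134);t=np.radians(20)*f
    b=-X*r*np.cos(p0+th)+Z*r*np.sin(p0+th)
    return b-.003*(-X*np.sin(t)-Z*np.cos(t))
ths=np.linspace(.134,1.88,31);P=np.array([tcp(t) for t in ths])*100
acc=P[0].copy()
for i in range(1,31):
    d=np.round(P[i]-acc,2);acc=acc+d;print(i,d.tolist())
d=20/30;print("rot per row",[round(-np.sin(a)*d,3),round(np.cos(a)*d,3),0])
E
```

```text
1 [0.34, 0.05, 0.53]
2 [0.37, 0.06, 0.52]
3 [0.4, 0.07, 0.49]
4 [0.43, 0.06, 0.47]
5 [0.46, 0.08, 0.44]
6 [0.47, 0.07, 0.41]
7 [0.51, 0.08, 0.39]
8 [0.52, 0.08, 0.35]
9 [0.54, 0.09, 0.33]
10 [0.56, 0.09, 0.29]
11 [0.58, 0.09, 0.26]
12 [0.59, 0.09, 0.22]
13 [0.6, 0.1, 0.19]
14 [0.61, 0.1, 0.15]
15 [0.62, 0.09, 0.12]
16 [0.63, 0.1, 0.08]
17 [0.63, 0.1, 0.04]
18 [0.63, 0.1, 0.01]
19 [0.63, 0.1, -0.03]
20 [0.62, 0.1, -0.07]
21 [0.62, 0.1, -0.1]
22 [0.62, 0.1, -0.14]
23 [0.61, 0.09, -0.17]
24 [0.59, 0.1, -0.21]
25 [0.58, 0.09, -0.25]
26 [0.57, 0.09, -0.28]
27 [0.55, 0.09, -0.31]
28 [0.53, 0.08, -0.34]
29 [0.51, 0.08, -0.38]
30 [0.49, 0.08, -0.4]
rot per row [np.float64(-0.104), np.float64(0.658), 0]
```

>>> move_arm(
  rows=[
    {"delta_pos": [0.34, 0.05, 0.53], "delta_rot": [-0.1, 0.66, 0], "hand": 0.5},
    {"delta_pos": [0.37, 0.06, 0.52], "delta_rot": [-0.1, 0.66, 0], "hand": 0.5},
    {"delta_pos": [0.4, 0.07, 0.49], "delta_rot": [-0.1, 0.66, 0], "hand": 0.5},
    {"delta_pos": [0.43, 0.06, 0.47], "delta_rot": [-0.1, 0.66, 0], "hand": 0.5},
    {"delta_pos": [0.46, 0.08, 0.44], "delta_rot": [-0.1, 0.66, 0], "hand": 0.5},
    {"delta_pos": [0.47, 0.07, 0.41], "delta_rot": [-0.1, 0.66, 0], "hand": 0.5},
    {"delta_pos": [0.51, 0.08, 0.39], "delta_rot": [-0.1, 0.66, 0], "hand": 0.5},
    {"delta_pos": [0.52, 0.08, 0.35], "delta_rot": [-0.1, 0.66, 0], "hand": 0.5},
    {"delta_pos": [0.54, 0.09, 0.33], "delta_rot": [-0.1, 0.66, 0], "hand": 0.5},
    {"delta_pos": [0.56, 0.09, 0.29], "delta_rot": [-0.1, 0.66, 0], "hand": 0.5},
  ],
)

```text
t: 21.1
eef_pos: [0.5804, -0.013, 0.2233]
ee_rot: [3.022, 0.001, -1.414]
force: [-8.7, 0.7, 7.6]
width: 0.0094
```

```bash
python3 - <<'E'
from h import *
s=grab_frame("side");st=get_state();print(st["eef_pos"],st["width"],st["ee_rot"],st["force"])
cv2.imwrite("pics/11.png",cv2.resize(s[120:220,210:335],(750,600),interpolation=2))
E
```

```text
[ 0.58169275 -0.01290727  0.22379858] 0.009421151880632334 [ 3.02196981e+00 -4.04876965e-05 -1.41328887e+00] [-7.05000275  2.57595421 13.17420968]
```

View pics/11.png

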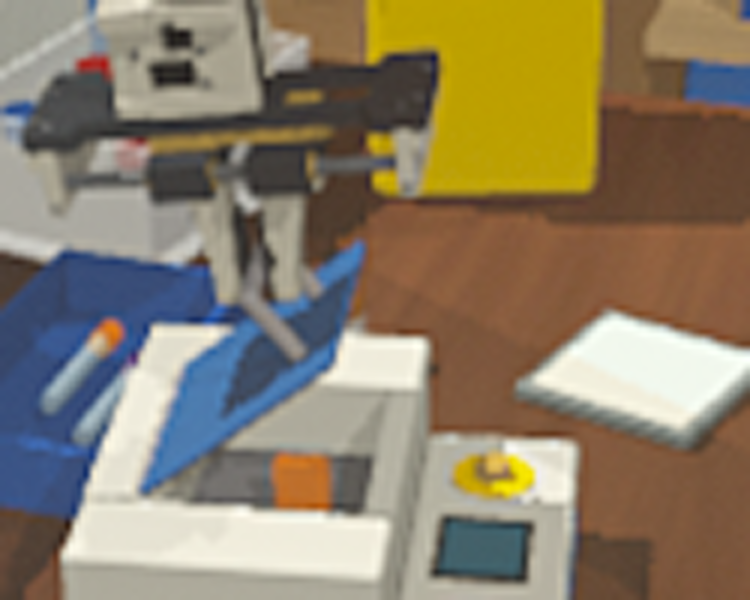

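The flap follows (about 40°). The roughly 15 N points radially outward, so my arc is a few mm tight. I ease out by 3 mm and continue.

>>> move_arm(
  rows=[
    {"delta_pos": [0.4, 0.07, 0.52], "delta_rot": [-0.1, 0.66, 0], "hand": 0.5},
    {"delta_pos": [0.59, 0.09, 0.22], "delta_rot": [-0.1, 0.66, 0], "hand": 0.5},
    {"delta_pos": [0.6, 0.1, 0.19], "delta_rot": [-0.1, 0.66, 0], "hand": 0.5},
    {"delta_pos": [0.61, 0.1, 0.15], "delta_rot": [-0.1, 0.66, 0], "hand": 0.5},
    {"delta_pos": [0.62, 0.09, 0.12], "delta_rot": [-0.1, 0.66, 0], "hand": 0.5},
    {"delta_pos": [0.63, 0.1, 0.08], "delta_rot": [-0.1, 0.66, 0], "hand": 0.5},
    {"delta_pos": [0.63, 0.1, 0.04], "delta_rot": [-0.1, 0.66, 0], "hand": 0.5},
    {"delta_pos": [0, 0, 0], "delta_rot": [0, 0, 0], "hand": 0.5},
    {"delta_pos": [0, 0, 0], "delta_rot": [0, 0, 0], "hand": 0.5},
    {"delta_pos": [0, 0, 0], "delta_rot": [0, 0, 0], "hand": 0.5},
  ],
)

```text
t: 22.15
eef_pos: [0.6241, -0.006, 0.2359]
ee_rot: [2.947, 0.001, -1.414]
force: [1.0, 1.6, 5.4]
width: 0.009
```

```bash
python3 - <<'E'
from h import *
s=grab_frame("side");st=get_state();print(st["eef_pos"],st["width"],st["ee_rot"],st["force"],st["q"])
cv2.imwrite("pics/12.png",cv2.resize(s[120:220,210:335],(750,600),interpolation=2))
from scipy.spatial.transform import Rotation as R
g=st["eef_pos"]+.003*R.from_euler("xyz",st["ee_rot"]).as_matrix()[:,2]
O=np.array([.559,-.016,0]);a=np.radians(9.0);X=np.array([np.cos(a),np.sin(a),0])
H=O+.07*X+[0,0,.1205];v=g-H
print("r,theta",np.hypot(v@X,v[2]),np.arctan2(v[2],-(v@X))-np.arctan2(43,100))
E
```

```text
[ 0.62391732 -0.00605737  0.23590258] 0.009616365853208712 [ 2.94660432e+00  8.91610028e-04 -1.41362264e+00] [0.61957914 0.93999619 5.73956216] [ 0.28710224  0.39771122  0.03723334 -0.02634099 -1.40364984 -0.12294001]
r,theta 0.11256647409829074 1.1210851677971496
```

View pics/12.png

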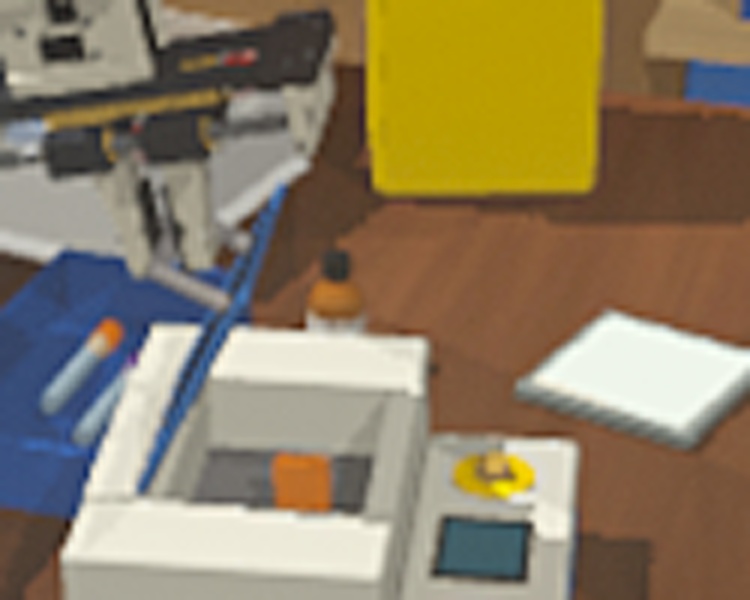

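The flap is at about 1.1 rad and the force is down to 6 N. I continue along the arc.

>>> move_arm(
  rows=[
    {"delta_pos": [0.63, 0.1, 0.16], "delta_rot": [-0.1, 0.66, 0], "hand": 0.5},
    {"delta_pos": [0.63, 0.1, -0.03], "delta_rot": [-0.1, 0.66, 0], "hand": 0.5},
    {"delta_pos": [0.62, 0.1, -0.07], "delta_rot": [-0.1, 0.66, 0], "hand": 0.5},
    {"delta_pos": [0.62, 0.1, -0.1], "delta_rot": [-0.1, 0.66, 0], "hand": 0.5},
    {"delta_pos": [0.62, 0.1, -0.14], "delta_rot": [-0.1, 0.66, 0], "hand": 0.5},
    {"delta_pos": [0.61, 0.09, -0.17], "delta_rot": [-0.1, 0.66, 0], "hand": 0.5},
    {"delta_pos": [0.59, 0.1, -0.21], "delta_rot": [-0.1, 0.66, 0], "hand": 0.5},
    {"delta_pos": [0.58, 0.09, -0.25], "delta_rot": [-0.1, 0.66, 0], "hand": 0.5},
    {"delta_pos": [0, 0, 0], "delta_rot": [0, 0, 0], "hand": 0.5},
    {"delta_pos": [0, 0, 0], "delta_rot": [0, 0, 0], "hand": 0.5},
  ],
)

```text
t: 23.2
eef_pos: [0.6725, 0.0017, 0.2263]
ee_rot: [2.852, 0.002, -1.414]
force: [2.1, -0.8, -0.8]
width: 0.0095
```

```bash
cat > fl.py <<'E'
from h import *
import sys
from scipy.spatial.transform import Rotation as R
s=grab_frame("side");st=get_state();print(st["t"],st["eef_pos"],st["width"],st["ee_rot"],st["force"],st["q"].round(2))
cv2.imwrite(sys.argv[1],cv2.resize(s[120:220,210:335],(750,600),interpolation=2))
g=st["eef_pos"]+.003*R.from_euler("xyz",st["ee_rot"]).as_matrix()[:,2]
O=np.array([.559,-.016,0]);a=np.radians(9.0);X=np.array([np.cos(a),np.sin(a),0])
H=O+.07*X+[0,0,.1205];v=g-H
print("r,theta",np.hypot(v@X,v[2]),np.arctan2(v[2],-(v@X))-np.arctan2(43,100))
E
python3 fl.py pics/13.png
```

```text
23.25 [0.6721267  0.00159819 0.22642908] 0.009006600919227038 [ 2.85155281e+00  1.79790966e-03 -1.41433674e+00] [ 2.0877868  -1.01653812  0.20237048] [ 0.27  0.54  0.23 -0.03 -1.55 -0.11]
r,theta 0.11190929190135501 1.5651774654489226
```

View pics/13.png

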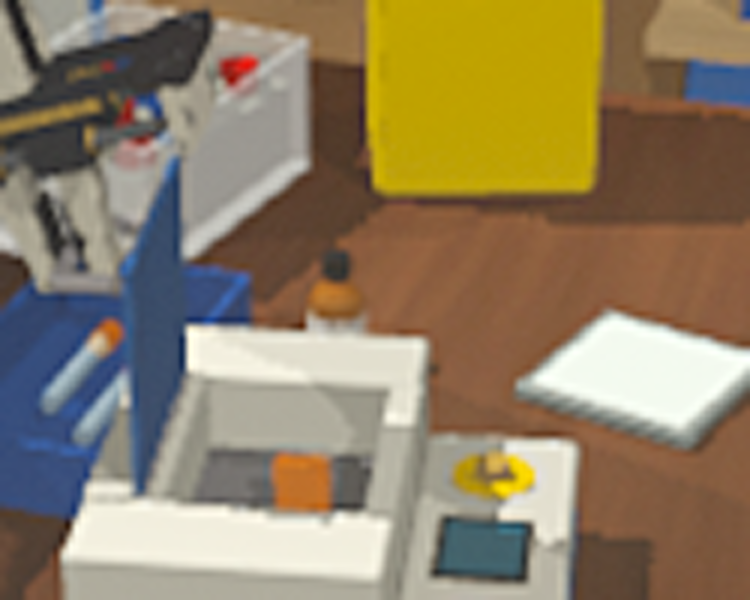

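The flap is at about 1.57 rad with low force. I finish the last part.

>>> move_arm(
  rows=[
    {"delta_pos": [0.57, 0.09, -0.26], "delta_rot": [-0.15, 1, 0], "hand": 0.5},
    {"delta_pos": [0.55, 0.09, -0.31], "delta_rot": [-0.15, 1, 0], "hand": 0.5},
    {"delta_pos": [0.53, 0.08, -0.34], "delta_rot": [-0.15, 1, 0], "hand": 0.5},
    {"delta_pos": [0.51, 0.08, -0.38], "delta_rot": [-0.15, 1, 0], "hand": 0.5},
    {"delta_pos": [0.49, 0.08, -0.4], "delta_rot": [-0.15, 1, 0], "hand": 0.5},
    {"delta_pos": [0.24, 0.04, -0.22], "delta_rot": [0, 0, 0], "hand": 0.5},
    {"delta_pos": [0, 0, 0], "delta_rot": [0, 0, 0], "hand": 0.5},
    {"delta_pos": [0, 0, 0], "delta_rot": [0, 0, 0], "hand": 0.5},
    {"delta_pos": [0, 0, 0], "delta_rot": [0, 0, 0], "hand": 0.5},
    {"delta_pos": [0, 0, 0], "delta_rot": [0, 0, 0], "hand": 0.5},
  ],
)

```text
t: 24.25
eef_pos: [0.7003, 0.0062, 0.2079]
ee_rot: [2.763, 0.003, -1.414]
force: [3.5, -0.5, 0.5]
width: 0.0098
```

```bash
python3 fl.py pics/14.png
```

```text
24.3 [0.70019815 0.0061653  0.20787683] 0.009326100457324965 [ 2.76258200e+00  2.63297840e-03 -1.41451608e+00] [ 2.47426416 -0.26931379 -1.0886813 ] [ 0.26  0.65  0.37 -0.04 -1.66 -0.1 ]
r,theta 0.11096455740503905 1.8686149162941628
```

View pics/14.png

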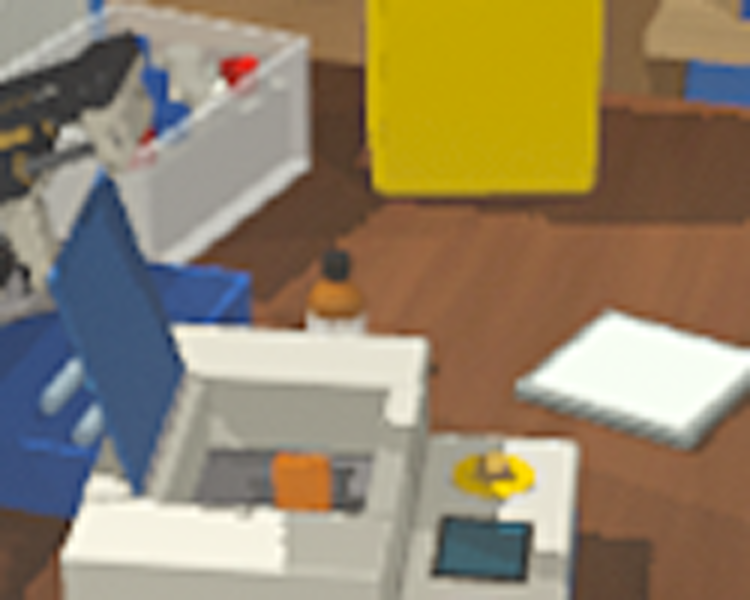

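θ is about 1.87. I nudge toward the stop and watch the force.

>>> move_arm(
  rows=[
    {"delta_pos": [0.15, 0.02, -0.13], "delta_rot": [0, 0, 0], "hand": 0.5},
    {"delta_pos": [0.15, 0.02, -0.13], "delta_rot": [0, 0, 0], "hand": 0.5},
    {"delta_pos": [0.15, 0.02, -0.13], "delta_rot": [0, 0, 0], "hand": 0.5},
    {"delta_pos": [0, 0, 0], "delta_rot": [0, 0, 0], "hand": 0.5},
    {"delta_pos": [0, 0, 0], "delta_rot": [0, 0, 0], "hand": 0.5},
    {"delta_pos": [0, 0, 0], "delta_rot": [0, 0, 0], "hand": 0.5},
    {"delta_pos": [0, 0, 0], "delta_rot": [0, 0, 0], "hand": 0.5},
    {"delta_pos": [0, 0, 0], "delta_rot": [0, 0, 0], "hand": 0.5},
    {"delta_pos": [0, 0, 0], "delta_rot": [0, 0, 0], "hand": 0.5},
    {"delta_pos": [0, 0, 0], "delta_rot": [0, 0, 0], "hand": 0.5},
  ],
)

```text
t: 25.3
eef_pos: [0.7027, 0.0065, 0.2057]
ee_rot: [2.758, 0.002, -1.414]
force: [-6.6, 0.9, 10.8]
width: 0.0093
```

```bash
python3 fl.py pics/15.png
```

```text
25.35 [0.70265412 0.00648301 0.20566764] 0.009644540057918658 [ 2.75792261e+00  2.31061970e-03 -1.41384393e+00] [-7.18739505  0.81082571  9.89384583] [ 0.26  0.66  0.38 -0.04 -1.67 -0.1 ]
r,theta 0.1109273555061487 1.898400903824991
```

Force opposes the motion (about 12 N) at θ≈1.90, so the flap is at its stop. I release a little and withdraw along the tool axis.

>>> move_arm(
  rows=[
    {"delta_pos": [0, 0, 0], "delta_rot": [0, 0, 0], "hand": 2.2},
    {"delta_pos": [0, 0, 0], "delta_rot": [0, 0, 0], "hand": 2.2},
    {"delta_pos": [0, 0, 0], "delta_rot": [0, 0, 0], "hand": 2.2},
    {"delta_pos": [0.4, 0.06, 0.9], "delta_rot": [0, 0, 0], "hand": 2.2},
    {"delta_pos": [0.4, 0.06, 0.9], "delta_rot": [0, 0, 0], "hand": 2.2},
    {"delta_pos": [0.6, 0.1, 1.4], "delta_rot": [0, 0, 0], "hand": 2.2},
    {"delta_pos": [0.6, 0.1, 1.4], "delta_rot": [0, 0, 0], "hand": 2.2},
    {"delta_pos": [0.6, 0.1, 1.4], "delta_rot": [0, 0, 0], "hand": 2.2},
    {"delta_pos": [0.4, 0, 1.6], "delta_rot": [0, 0, 0], "hand": 2.2},
    {"delta_pos": [0, 0, 2], "delta_rot": [0, 0, 0], "hand": 2.2},
  ],
)

```text
t: 26.35
eef_pos: [0.7353, 0.011, 0.3002]
ee_rot: [2.761, 0.003, -1.415]
force: [1.1, -0.4, 0.0]
width: 0.0223
```

```bash
python3 fl.py pics/16.png
```

```text
26.4 [0.73591053 0.01060376 0.3046554 ] 0.022020321792062883 [ 2.76660262e+00  1.36854746e-03 -1.41436933e+00] [-1.85430689  0.02686889  4.16405066] [ 0.26  0.69  0.64 -0.04 -1.9  -0.11]
r,theta 0.21098034524710418 1.70096037578768
```

View pics/16.png

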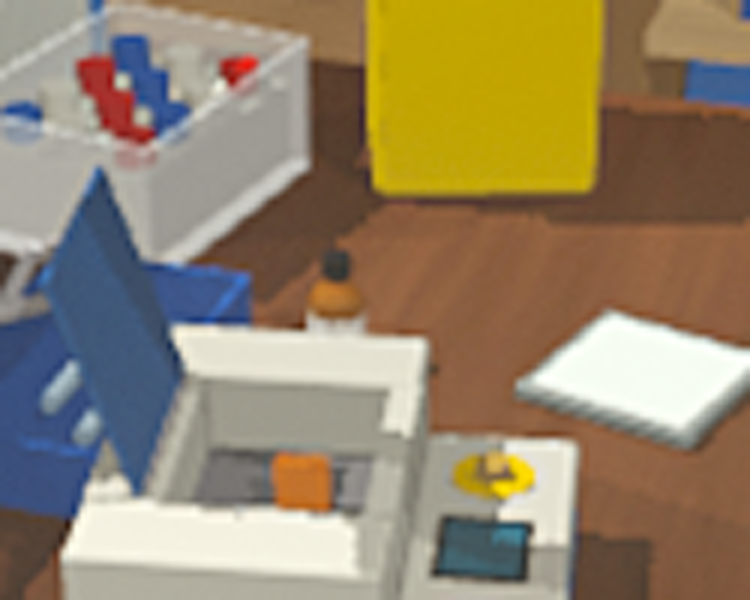

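The flap stays fully open and the orange tab shows at crop (302,482). I straighten up, move back over the bay, and turn 90°.

>>> move_arm(
  rows=[
    {"delta_pos": [0, 0, 1.5], "delta_rot": [0.34, -2.15, 0], "hand": 4},
    {"delta_pos": [0, 0, 1.5], "delta_rot": [0.34, -2.15, 0], "hand": 4},
    {"delta_pos": [-2.2, -0.3, 0], "delta_rot": [0.34, -2.15, 0], "hand": 4},
    {"delta_pos": [-2.2, -0.3, 0], "delta_rot": [0.34, -2.15, 0], "hand": 4},
    {"delta_pos": [-2.2, -0.3, 0], "delta_rot": [0.34, -2.15, 0], "hand": 4},
    {"delta_pos": [-2.2, -0.3, 0], "delta_rot": [0.34, -2.15, 0], "hand": 4},
    {"delta_pos": [-2.2, -0.3, 0], "delta_rot": [0.34, -2.15, 0], "hand": 4},
    {"delta_pos": [-2.2, -0.3, 0], "delta_rot": [0.34, -2.15, 0], "hand": 4},
    {"delta_pos": [-2.2, -0.3, 0], "delta_rot": [0.34, -2.15, 0], "hand": 4},
    {"delta_pos": [-2.2, -0.4, 0], "delta_rot": [0.34, -2.15, 0], "hand": 4},
  ],
)

```text
t: 27.4
eef_pos: [0.5577, -0.0144, 0.3317]
ee_rot: [-3.135, 0.003, -1.413]
force: [-0.0, 1.5, 0.1]
width: 0.0399
```

>>> move_arm(
  rows=[
    {"delta_pos": [0, 0, -0.5], "delta_rot": [0, 0, -8.5], "hand": 4},
    {"delta_pos": [0, 0, -0.5], "delta_rot": [0, 0, -8.5], "hand": 4},
    {"delta_pos": [0, 0, -0.5], "delta_rot": [0, 0, -8.5], "hand": 4},
    {"delta_pos": [0, 0, -0.5], "delta_rot": [0, 0, -8.5], "hand": 4},
    {"delta_pos": [0, 0, -0.5], "delta_rot": [0, 0, -8.5], "hand": 4},
    {"delta_pos": [0, 0, -0.5], "delta_rot": [0, 0, -8.5], "hand": 4},
    {"delta_pos": [0, 0, -0.5], "delta_rot": [0, 0, -8.5], "hand": 4},
    {"delta_pos": [0, 0, -0.5], "delta_rot": [0, 0, -8.5], "hand": 4},
    {"delta_pos": [0, 0, -0.5], "delta_rot": [0, 0, -8.5], "hand": 4},
    {"delta_pos": [0, 0, -0.5], "delta_rot": [0, 0, -8.5], "hand": 4},
  ],
)

```text
t: 28.4
eef_pos: [0.5587, -0.0142, 0.2815]
ee_rot: [-3.141, 0.007, -2.903]
force: [-0.2, 0.0, 0.4]
width: 0.0399
```

```bash
python3 - <<'E'
from h import *
s=grab_frame("side");t=grab_frame("top");st=get_state();print(st["t"],st["eef_pos"],st["width"],np.degrees(st["ee_rot"]),st["q"].round(2))
b=blobs(s,(5,170,120),(16,255,255),30,(240,180,280,215));print([x[:3] for x in b])
O=np.array([.559,-.016,0]);print("pred tab top/center/bottom side",proj("side",O+[0,0,.109]),proj("side",O+[0,0,.093]),proj("side",O+[0,0,.077]))
cv2.imwrite("pics/17.png",np.hstack([cv2.resize(s[150:250,210:310],(400,400),interpolation=2),cv2.resize(t[120:260,240:380],(400,400),interpolation=2)]))
E
```

```text
28.5 [ 0.55833459 -0.01418095  0.28081549] 0.039940889302942754 [-179.97879476    0.29080957 -166.10749693] [ 0.33  0.14 -0.2   0.   -1.22 -1.65]
[(np.int32(62), [256, 196, 9, 9], [260.1, 200.6])]
pred tab top/center/bottom side [260.58300935 196.32021384] [260.64073165 200.72702223] [260.69770714 205.07681534]
```

View pics/17.png

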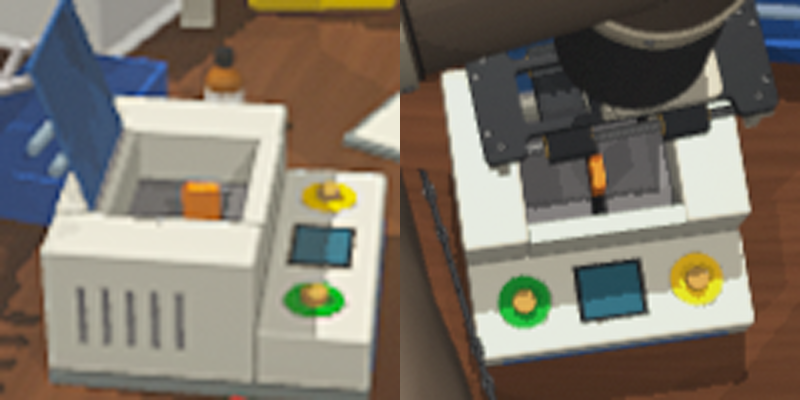

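The tab is at side (260.1,200.6) against a prediction of (260.6,200.7), a very good match. I check the lateral offset in the top view.

```bash
python3 - <<'E'
from h import *
t=grab_frame("top")
b=blobs(t,(5,150,120),(16,255,255),10,(290,150,330,205));print([x[:4] for x in b])
O=np.array([.559,-.016,0]);a=np.radians(9);X=np.array([np.cos(a),np.sin(a),0])
for k in(-.014,0,.014):print(proj("top",O+X*k+[0,0,.109]),proj("top",O+X*k+[0,0,.077]))
E
```

```text
[(np.int32(36), [306, 174, 6, 14], [308.5, 180.2], ((308.4939270019531, 180.44509887695312), (12.920490264892578, 4.417261123657227), 83.6598129272461))]
[310.11345118 185.26427117] [309.2787084  188.18801581]
[309.28479206 179.59414705] [308.4749635  182.67083403]
[308.45958783 173.94766308] [307.6744759  177.17601151]
```

>>> move_arm(
  rows=[
    {"delta_pos": [0.07, -0.05, -1], "delta_rot": [-0.07, 0.28, -4.9], "hand": 4},
    {"delta_pos": [0, 0, -2], "delta_rot": [0, 0, 0], "hand": 4},
    {"delta_pos": [0, 0, -2], "delta_rot": [0, 0, 0], "hand": 4},
    {"delta_pos": [0, 0, -2], "delta_rot": [0, 0, 0], "hand": 4},
    {"delta_pos": [0, 0, -2], "delta_rot": [0, 0, 0], "hand": 4},
    {"delta_pos": [0, 0, -2], "delta_rot": [0, 0, 0], "hand": 4},
    {"delta_pos": [0, 0, 0], "delta_rot": [0, 0, 0], "hand": 4},
    {"delta_pos": [0, 0, 0], "delta_rot": [0, 0, 0], "hand": 4},
    {"delta_pos": [0, 0, 0], "delta_rot": [0, 0, 0], "hand": 4},
    {"delta_pos": [0, 0, 0], "delta_rot": [0, 0, 0], "hand": 4},
  ],
)

```text
t: 29.55
eef_pos: [0.5601, -0.0144, 0.1713]
ee_rot: [-3.141, -0.0, -2.981]
force: [0.1, 0.2, 0.6]
width: 0.0395
```

```bash
python3 - <<'E'
from h import *
s=grab_frame("side");t=grab_frame("top");st=get_state();print(st["t"],st["eef_pos"],st["width"],np.degrees(st["ee_rot"]),st["force"])
cv2.imwrite("pics/18.png",np.hstack([cv2.resize(s[140:240,210:310],(400,400),interpolation=2),cv2.resize(t[120:260,240:380],(400,400),interpolation=2)]))
E
```

```text
29.65 [ 0.55982693 -0.01443379  0.17077623] 0.03993499655137757 [-1.79971737e+02 -5.58948927e-02 -1.70849649e+02] [-1.02873678  0.24153526 -0.32108485]
```

View pics/18.png

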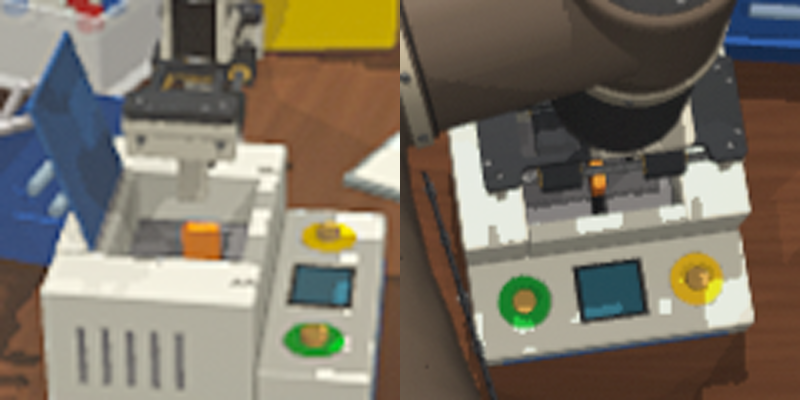

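The fingers sit over the tab in both views. I descend 7 cm and close.

>>> move_arm(
  rows=[
    {"delta_pos": [0, -0.05, -1.5], "delta_rot": [0, 0, 0], "hand": 4},
    {"delta_pos": [0, 0, -1.5], "delta_rot": [0, 0, 0], "hand": 4},
    {"delta_pos": [0, 0, -1.5], "delta_rot": [0, 0, 0], "hand": 4},
    {"delta_pos": [0, 0, -1.5], "delta_rot": [0, 0, 0], "hand": 4},
    {"delta_pos": [0, 0, -0.7], "delta_rot": [0, 0, 0], "hand": 4},
    {"delta_pos": [0, 0, -0.3], "delta_rot": [0, 0, 0], "hand": 4},
    {"delta_pos": [0, 0, 0], "delta_rot": [0, 0, 0], "hand": 4},
    {"delta_pos": [0, 0, 0], "delta_rot": [0, 0, 0], "hand": 0.5},
    {"delta_pos": [0, 0, 0], "delta_rot": [0, 0, 0], "hand": 0.5},
    {"delta_pos": [0, 0, 0], "delta_rot": [0, 0, 0], "hand": 0.5},
  ],
  force=25,
)

```text
t: 30.65
eef_pos: [0.5597, -0.015, 0.1004]
ee_rot: [-3.141, -0.002, -2.982]
force: [-0.3, 0.8, 0.2]
width: 0.0213
```

>>> move_arm(
  rows=[
    {"delta_pos": [0, 0, 0], "delta_rot": [0, 0, 0], "hand": 0.5},
    {"delta_pos": [0, 0, 0], "delta_rot": [0, 0, 0], "hand": 0.5},
    {"delta_pos": [0, 0, 0], "delta_rot": [0, 0, 0], "hand": 0.5},
    {"delta_pos": [0, 0, 0], "delta_rot": [0, 0, 0], "hand": 0.5},
    {"delta_pos": [0, 0, 0], "delta_rot": [0, 0, 0], "hand": 0.5},
    {"delta_pos": [0, 0, 0], "delta_rot": [0, 0, 0], "hand": 0.5},
    {"delta_pos": [0, 0, 0.3], "delta_rot": [0, 0, 0], "hand": 0.5},
    {"delta_pos": [0, 0, 0.6], "delta_rot": [0, 0, 0], "hand": 0.5},
    {"delta_pos": [0, 0, 0.6], "delta_rot": [0, 0, 0], "hand": 0.5},
    {"delta_pos": [0, 0, 0.6], "delta_rot": [0, 0, 0], "hand": 0.5},
  ],
)

```text
t: 31.65
eef_pos: [0.5595, -0.0151, 0.1214]
ee_rot: [-3.141, -0.002, -2.982]
force: [-0.5, 1.1, -1.1]
width: 0.0097
```

```bash
python3 - <<'E'
from h import *
st=get_state();print(st["t"],st["eef_pos"],st["width"],np.degrees(st["ee_rot"]),st["force"],st["moment"])
E
```

```text
31.65 [ 0.55948699 -0.01505229  0.12142234] 0.00966283887338952 [-1.79962969e+02 -1.37260519e-01 -1.70884566e+02] [-0.50283394  1.0511551  -1.09639447] [ 0.01656841 -0.01970514 -0.03353346]
```

>>> move_arm(
  rows=[
    {"delta_pos": [0, 0, 1], "delta_rot": [0, 0, 0], "hand": 0.5},
    {"delta_pos": [0, 0, 1], "delta_rot": [0, 0, 0], "hand": 0.5},
    {"delta_pos": [0, 0, 1.4], "delta_rot": [0, 0, 0], "hand": 0.5},
    {"delta_pos": [0, 0, 1.4], "delta_rot": [0, 0, 0], "hand": 0.5},
    {"delta_pos": [0, 0, 1.4], "delta_rot": [0, 0, 0], "hand": 0.5},
    {"delta_pos": [0, 0, 1.4], "delta_rot": [0, 0, 0], "hand": 0.5},
    {"delta_pos": [0, 0, 1.6], "delta_rot": [0, 0, 0], "hand": 0.5},
    {"delta_pos": [0, 0, 1.6], "delta_rot": [0, 0, 0], "hand": 0.5},
    {"delta_pos": [0, 0, 1.6], "delta_rot": [0, 0, 0], "hand": 0.5},
    {"delta_pos": [0, 0, 1.6], "delta_rot": [0, 0, 0], "hand": 0.5},
  ],
)

```text
t: 32.65
eef_pos: [0.5593, -0.0151, 0.2624]
ee_rot: [-3.141, -0.002, -2.983]
force: [-1.1, -0.0, -0.6]
width: 0.0098
```

```bash
python3 - <<'E'
from h import *
s=grab_frame("side");st=get_state();print(st["t"],st["eef_pos"],st["width"],np.degrees(st["ee_rot"]),st["force"])
cv2.imwrite("pics/19.png",cv2.resize(s[110:230,200:320],(600,600),interpolation=2))
E
```

```text
32.7 [ 0.56056385 -0.01514533  0.26536324] 0.01010792488631741 [-1.79937737e+02  1.24544772e-01 -1.70857082e+02] [1.29725047 0.16702559 2.85959788]
```

View pics/19.png

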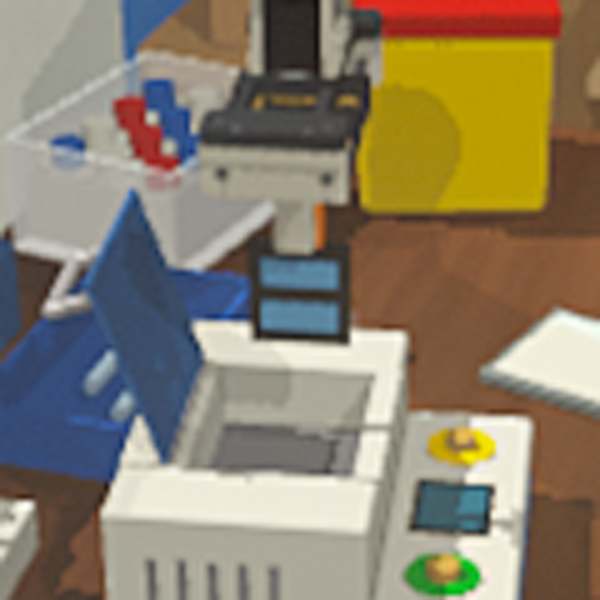

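The plate is out of the bay and upright. I carry it to the pad.

>>> move_arm(
  rows=[
    {"delta_pos": [-0.6, -1.5, 0], "delta_rot": [0, 0, 0], "hand": 0.5},
    {"delta_pos": [-1.2, -3, 0], "delta_rot": [0, 0, 0], "hand": 0.5},
    {"delta_pos": [-1.4, -3.5, 0], "delta_rot": [0, 0, 0], "hand": 0.5},
    {"delta_pos": [-1.4, -3.5, 0], "delta_rot": [0, 0, 0], "hand": 0.5},
    {"delta_pos": [-1.4, -3.5, 0], "delta_rot": [0, 0, 0], "hand": 0.5},
    {"delta_pos": [-1.4, -3.5, 0], "delta_rot": [0, 0, 0], "hand": 0.5},
    {"delta_pos": [-1.4, -3.5, 0], "delta_rot": [0, 0, 0], "hand": 0.5},
    {"delta_pos": [-1.4, -3.5, 0], "delta_rot": [0, 0, 0], "hand": 0.5},
    {"delta_pos": [-1.2, -3.2, 0], "delta_rot": [0, 0, 0], "hand": 0.5},
    {"delta_pos": [-0.8, -2, 0], "delta_rot": [0, 0, 0], "hand": 0.5},
  ],
)

```text
t: 33.7
eef_pos: [0.4354, -0.3241, 0.2605]
ee_rot: [-3.141, -0.003, -2.984]
force: [-0.2, -0.2, -0.2]
width: 0.0098
```

>>> move_arm(
  rows=[
    {"delta_pos": [-0.4, -1.4, -1], "delta_rot": [0, 0, 0], "hand": 0.5},
    {"delta_pos": [0, 0, -1.5], "delta_rot": [0, 0, 0], "hand": 0.5},
    {"delta_pos": [0, 0, -1.5], "delta_rot": [0, 0, 0], "hand": 0.5},
    {"delta_pos": [0, 0, -1.5], "delta_rot": [0, 0, 0], "hand": 0.5},
    {"delta_pos": [0, 0, -1.5], "delta_rot": [0, 0, 0], "hand": 0.5},
    {"delta_pos": [0, 0, -0.9], "delta_rot": [0, 0, 0], "hand": 0.5},
    {"delta_pos": [0, 0, -0.5], "delta_rot": [0, 0, 0], "hand": 0.5},
    {"delta_pos": [0, 0, 0], "delta_rot": [0, 0, 0], "hand": 0.5},
    {"delta_pos": [0, 0, 0], "delta_rot": [0, 0, 0], "hand": 0.5},
    {"delta_pos": [0, 0, 0], "delta_rot": [0, 0, 0], "hand": 0.5},
  ],
)

```text
t: 34.7
eef_pos: [0.4338, -0.3362, 0.1775]
ee_rot: [-3.14, -0.002, -2.982]
force: [-0.2, -0.1, -0.6]
width: 0.01
```

```bash
python3 - <<'E'
from h import *
s=grab_frame("side");t=grab_frame("top");st=get_state();print(st["t"],st["eef_pos"],st["width"],np.degrees(st["ee_rot"]),st["force"])
cv2.imwrite("pics/20.png",cv2.resize(s[100:220,270:390],(600,600),interpolation=2))
cv2.imwrite("pics/21.png",s);cv2.imwrite("pics/22.png",t)
p=st["eef_pos"]; print(proj("side",[p[0],p[1],.09]),proj("side",[p[0],p[1],.01]),proj("side",[.433,-.3364,.01]))
E
```

```text
34.8 [ 0.43372986 -0.33616962  0.17746363] 0.010195939340498313 [-1.79931770e+02 -8.83608274e-02 -1.70879326e+02] [0.57570347 0.57176901 0.40940191]
[318.66491456 162.53307955] [317.33913583 181.6749112 ] [317.54122553 181.67225191]
```

View pics/20.png

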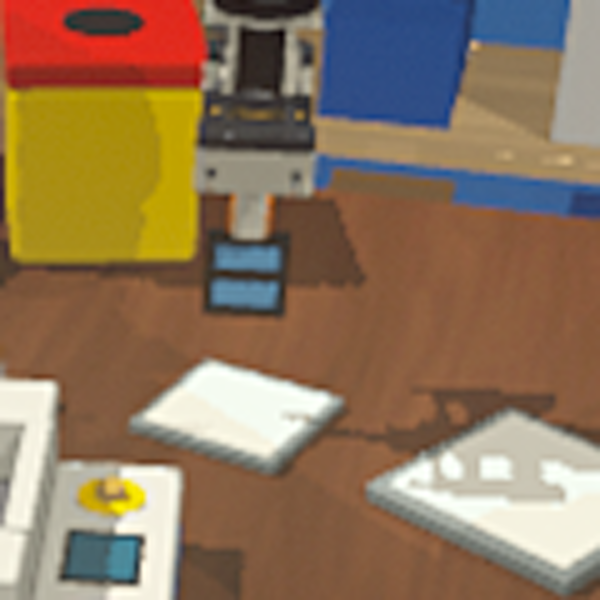

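View pics/21.png

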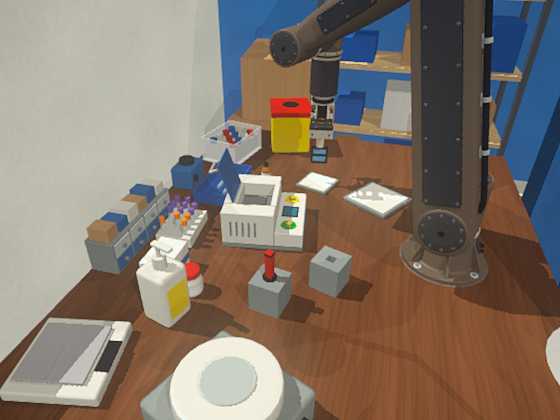

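View pics/22.png

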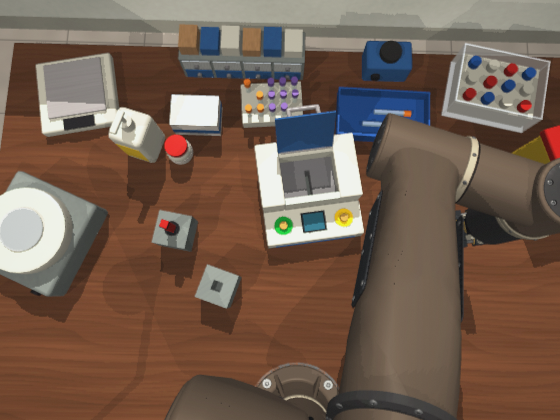

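The plate hangs upright with its lower edge at side (319,161.6), predicted (318.7,162.5) for 9 cm above the table at the pad's centre. The pen is in its stand, the flap is open, and the other objects look unmoved. I hold still once more, then hand in.

>>> move_arm(
  rows=[
    {"delta_pos": [0, 0, 0], "delta_rot": [0, 0, 0], "hand": 0.5},
    {"delta_pos": [0, 0, 0], "delta_rot": [0, 0, 0], "hand": 0.5},
    {"delta_pos": [0, 0, 0], "delta_rot": [0, 0, 0], "hand": 0.5},
    {"delta_pos": [0, 0, 0], "delta_rot": [0, 0, 0], "hand": 0.5},
    {"delta_pos": [0, 0, 0], "delta_rot": [0, 0, 0], "hand": 0.5},
    {"delta_pos": [0, 0, 0], "delta_rot": [0, 0, 0], "hand": 0.5},
    {"delta_pos": [0, 0, 0], "delta_rot": [0, 0, 0], "hand": 0.5},
    {"delta_pos": [0, 0, 0], "delta_rot": [0, 0, 0], "hand": 0.5},
    {"delta_pos": [0, 0, 0], "delta_rot": [0, 0, 0], "hand": 0.5},
    {"delta_pos": [0, 0, 0], "delta_rot": [0, 0, 0], "hand": 0.5},
  ],
)

```text
t: 35.8
eef_pos: [0.4334, -0.336, 0.1769]
ee_rot: [-3.141, -0.003, -2.983]
force: [0.3, 0.3, -0.3]
width: 0.0093
```

```bash
python3 - <<'E'
from h import *
st=get_state();print(st["eef_pos"],abs(st["qd"]).max(),st["width"]);print(job_done())
E
```

```text
[ 0.43342574 -0.3360462   0.17686588] 0.0013067566889921605 0.009269046196358249
the job is handed in; nothing more can be done
None
```

The whole job was done in the order asked and handed in at about 36 s of the 72 s allowed.

- **Pen:** I lifted it out, pressed its tip on the green contact and then the yellow one (roughly 1.5–2 N each, held over half a second), and put it back. A later picture shows its collar seated on the stand.
- **Flap:** I swung it to its stop. My estimate is about 1.90 rad, and it was still open in the final pictures.
- **Filter plate:** I drew it straight up by the orange tab. It is held upright and still over the middle of the smaller pad, with its lower edge about 8 cm above it. The side view agreed with the predicted position to about 1 px.
- **Arc too tight:** While opening the flap, my arc was a few millimetres too tight. The wrist force briefly reached about 15 N until I eased it outward.
- **Limits of the checks:** In the last top view the arm hid the pad, so the centring rests on the arm's pose and the side view. I compared the other objects with the first pictures by eye only, and none looked moved.

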